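Check a chassis frame for square with a slide rule

ROBOT

A 6-joint arm with a two-finger parallel gripper is mounted at the origin on the work surface. World frame = base frame: x ahead of the robot, y to its left, z up, the work surface at z = 0. Lengths are in m, angles in rad, forces in N, time in s.
With the tool pointing down it reaches from about 0.375 to 0.975 m from the base axis. Payload 3.8 kg.
Tool frame: the origin (TCP) lies between the finger pads; the fingertips stand 22 mm ahead of it and the grasp point (between the pads) lies 3 mm ahead of it; z points along the fingers, y is the line along which they close (so a half turn about z gives the same grasp; the last joint's range is limited). The gripper opens to 88 mm and grips with 3 to 60 N. Pads are 18 mm wide; open, the fingers measure 123 mm over their backs; the gripper's body (75 mm by 187 mm) begins 45 mm behind the grasp point.
Start: joints at [1.135, 0.264, 1.604, -0, 1.274, -0.037], TCP at [0.262, 0.622, 0.261] pointing down, gripper open.
Joint ranges: [-2.63, 2.63], [-0.94, 2.18], [0.31, 2.57], [-1.31, 4.45], [0, 2.66], [-2.55, 2.55]. Speed limits (rad/s): [2.57, 2.57, 3.14, 3.14, 3.14, 3.14].

INTERFACE

Orientations are given as a unit quaternion [w, x, y, z].
In Python, from bench import telemetry, imaging, r gives the robot as it stands. The module is installed in compiled form; this text tells all that it offers.
- The arm moves only by the tool jog_arm, never from a script. Its argument "steps" is a list of rows, each an object of numbers: "tx", "ty", "tz": the shift along the tool's x, y, z scaled (see below); "wx", "wy", "wz": the turn, a rotation vector about the tool's x, y, z scaled (see below); "fingers": the opening, from -1 (shut) to 1 (fully open), so that 0 is half open. In form: [{"tx": .., "ty": .., "tz": .., "wx": .., "wy": .., "wz": .., "fingers": ..}, ...]. A call has exactly 8 rows; each row is the pose to reach, as a shift and turn from the pose commanded when the call began, along the tool's axes at that moment; what a row does not reach only later rows make up. The controller multiplies each number of a shift by 0.15 m and each number of a turn by 30 degrees. A row lasts 1/12 s, in which the tool goes at most 41.7 mm and 7.16 degrees, less where a joint would pass 70% of its speed; a pose out of reach is approached as far as the arm can. A call with a number of a shift or a turn outside -1 to 1 is refused whole. A call with a gripper value outside its range is refused whole. The fingers move at their own pace and stop on an object; "force" is the grip in N (left out, the last holds). Time passes only in rows, so rows that repeat a pose let the fingers close, or fill a call up. It gives the time, the measured TCP pose, the force, the opening and the grip force at its end, in the units of the state.
- telemetry.get_state(): the state, without advancing time (a new reading comes with each control period).
- imaging.capture(name): name is "scene" or "side" or "wrist"; returns (picture, depth): 400x640x3 uint8, blue, green, red; 400x640 float32, m along the optical axis (not along the pixel's ray), 0 where there is no reading.
- imaging.camera_params(name): a dict with "camera_matrix" (3x3 intrinsics, pixels), "D" ([k1, k2, p1, p2, k3] as OpenCV has them; the pictures are not rectified), "view" (4x4, takes a point from world to camera coordinates); the wrist camera has in their place "T_tool_cam" (4x4, takes a point from camera to tool coordinates, whose origin is the TCP and whose axes are the flange's). Camera axes: x right, y up, looking along -z (the intrinsics and any distortion apply to the point x, -y, -z); pixel columns grow to the right and rows downward; lengths in m; the calibration is good to about 2 mm. A picture is of the moment at which its call begins: read the wrist's pose just before it. camera_params takes no time and is no camera call.
- r.close_job(): hands the job in; it is judged then, once.
Trained networks look in the newest picture that a camera, given by its name, has taken for a name from the list of things; names that differ only in an ending like _2 or _b are one class to them, and where a whole thing is asked for, a point or a joint stands for the part that bears it (a point fixed in the world has none). Each returns a list of dicts, best first, with "p" (0 to 1); they miss things now and then, are a little off and sometimes report something else, mostly with a low value. They report only what shows in the picture. A call takes as long as a camera call.
- imaging.outline_of(camera, name): "region" (400x640 bool, what is visible of it) and "extent" ([left, top, width, height] in pixels, round what is visible of it).
The state is a dict: "clock": time; "joint_positions": joint angles; "joint_velocities": joint speeds; "tau": joint torques, N m; "eef_pos": TCP position; "orientation": TCP orientation; "force": force on the tool from outside, world axes, zero at the start; "moment": the same for the moment, N m; "finger_gap": finger opening in m; "finger_force": force on a finger pad.
Only numpy, scipy, OpenCV 4.12 (cv2) and the standard library are available. Lean on these libraries where they do the work, as an engineer would, in place of code of your own. Each camera call takes 0.05 s, during which the arm holds its last target. There are 200 camera calls.

TASK

Check the clamped aluminium chassis frame for square with the slide rule laid flat inside it: measure first the blue-cornered diagonal, then the yellow one, each time with the rule's fixed nose home in one corner and the tongue slid out until its tip presses gently home in the other for a moment (a few newtons, never 15). Then throw the result lever fully over to the colour of the longer diagonal (either, if they differ by less than 2 mm). Leave the rule lying flat inside the frame and the other things where they are.

Things in the scene. Friction and masses are not known exactly. Their poses are not given: they have to be found in the camera images.
- frame: Frame of bare 16 mm square aluminium bar lying on the bench, opening about 208 (y) x 158 mm (x). Origin: bench level, middle of the opening when square; x from near to far long rail. Near rail (-x) fixed by two red blocks (24 mm high, outside). Racked by up to 0.067 rad either way: far rail shifted along y, sides keep their length. Stiff, does not give; rails and noses polished (friction 0.25).
- frame_mid (a point): Point at bench level at the origin of the frame, the middle of its opening when square.
- blue_near (a point): Seat of the near blue corner (-x, +y in the frame): where the centre of a round nose of 4 mm radius is when it touches both rails, 8 mm above the bench. The blue cap is on the rails, 17 mm outwards from it. Seat to seat, each diagonal is 242 to 258 mm.
- blue_far (a point): Seat of the far blue corner (+x, -y), same meaning; diagonally opposite blue_near.
- yellow_near (a point): Seat of the near yellow corner (-x, -y), same meaning.
- yellow_far (a point): Seat of the far yellow corner (+x, +y), same meaning.
- rule: Slide rule, loose, about 0.45 kg: dark grooved body 24 mm wide, 10 mm high, rubber sole (2 to 4 N to drag it on the bench), brass tongue sliding in it. Origin: on the underside below its black fin; x along the rule to the tongue's tip. Fixed round nose (steel pin, radius 4 mm, 15 mm high) at x = -80 mm on a 6 mm neck (body starts at -50). It balances within 10 mm of the black fin.
- rule_nose (a point): Centre of the fixed nose, 8 mm above the underside (x = -80 mm in the rule).
- rule_fin (a point): In the upright black fin of the rule body (x = 0), 42 mm above the underside: the place to grip it, across y. Fin: 20 mm long along x, 12 mm thick along y, top 56 mm above the underside.
- tongue (a joint): How far the tongue is slid out, 0 (in) to 0.06 m. Distance nose centre to tip centre = 0.215 m + this value. It slides against about 0.8 N and stays where left. Starts nearly in.
- tongue_tip (a point): Centre of the tongue's round tip (steel pin, 4 mm radius, to 14.5 mm high), 8 mm above the underside; x = 135 mm + joint in the rule.
- tongue_fin (a point): In the orange upright fin of the tongue, 42 mm above the underside, 65 mm short of the tip and 70 mm + joint ahead of the black fin; 20 mm long, 12 mm thick, top 56 mm high, in line with the black fin.
- result (a joint): Angle of the result lever: 0 = fully over to the blue plate, 1.0 = fully over to the yellow plate; starts upright near 0.5. It stays where left and moves with about 1 N at its knob.
- result_base: Grey block 70 x 50 x 25 mm of the result lever, fixed to the bench; origin under its centre; blue plate on its -x side, yellow plate on its +x side. The lever pivots about the block's y axis 22 mm up.
- result_tip (a point): Centre of the lever's black ball knob (radius 13 mm), 80 mm from the pivot; steel rod of 5 mm radius below it; upright it is 102 mm above the bench.
- tape: Loose roll of white tape, 84 mm outside, 22 mm high; leave alone. Origin: centre of its underside.
- driver: Loose red-handled screwdriver, 180 mm long; leave alone.
- project_box: Loose open grey plastic box 90 x 140 x 45 mm, between robot and frame on the lever's side; leave alone. Origin: centre of its underside.

How it is judged:
On the way, in this order (a step that is already met when the one before it is completed fails the run):
1. blue diagonal measured: rule flat in the frame, nose and tongue tip both within 4 mm of the two blue seats, pressing on the frame with over 1 N for 0.2 s (((horizontal distance between rule_nose and blue_near below 0.004 m and horizontal distance between tongue_tip and blue_far below 0.004 m) or (horizontal distance between rule_nose and blue_far below 0.004 m and horizontal distance between tongue_tip and blue_near below 0.004 m)) and height (world z) of each of rule_nose, tongue_tip below 0.014 m and contact force between rule and frame above 1 N), for 0.2 s.
2. yellow diagonal measured in the same way (((horizontal distance between rule_nose and yellow_near below 0.004 m and horizontal distance between tongue_tip and yellow_far below 0.004 m) or (horizontal distance between rule_nose and yellow_far below 0.004 m and horizontal distance between tongue_tip and yellow_near below 0.004 m)) and height (world z) of each of rule_nose, tongue_tip below 0.014 m and contact force between rule and frame above 1 N), for 0.2 s.
3. result lever thrown to the colour of the longer diagonal (((distance between blue_near and blue_far above 0.2485 m and value of joint result below 0.12 rad) or (distance between blue_near and blue_far below 0.2515 m and value of joint result above 0.88 rad))), for 0.2 s.
At the end, for the whole second after the job is handed in: The result lever is within 0.12 rad of the end on the side of the longer diagonal's colour (either side if the diagonals differ by less than 3 mm), and the rule lies flat and still on the bench inside the frame, its black fin within 70 mm of the frame's middle (((distance between blue_near and blue_far above 0.2485 m and value of joint result below 0.12 rad) or (distance between blue_near and blue_far below 0.2515 m and value of joint result above 0.88 rad)) and horizontal distance between rule_fin and frame_mid below 0.07 m and height (world z) of rule below 0.006 m and angle between rule's own z axis and vertical below 0.06 rad and height (world z) of tongue_tip below 0.014 m and linear speed of rule below 0.02 m/s); the robot touches nothing.
It fails at once if the rule is pressed on the frame with more than 15 N (contact force between rule and frame above 15 N).
It fails at once if the robot presses on the frame with more than 15 N (contact force between any of the fingers, the arm and frame above 15 N).
It fails at once if the tape roll is disturbed (moved over 20 mm) (distance of tape from where it was at the start of the episode above 0.02 m).
It fails at once if the screwdriver is disturbed (moved over 20 mm) (distance of driver from where it was at the start of the episode above 0.02 m).
It fails at once if the project box is disturbed (moved over 20 mm) (distance of project_box from where it was at the start of the episode above 0.02 m).
It also fails if it takes over 72 s, if anything falls off the work surface, if the arm or the gripper's body presses on something with over 40 N, if the wrist force passes 120 N, or if a joint passes its speed limit or range.

## Working session

There is one attempt and no reset: what is moved stays moved. The work goes in short steps, Python scripts to look and compute and a tool call to move; the robot and the scene stay as the last step left them, time stands still between calls to the robot, and variables do not carry over. Pictures are saved under pics/ and viewed, at most 10 in all, crops included, and the job is handed in when it is done.

Besides the shell and the picture viewer there is one more tool, called as name([rows], argument=value, ...), one row to a line, values as JSON. jog_arm: Moves the arm, as the interface text tells. Its arguments: {"type":"object","properties":{"steps":{"type":"array","items":{"type":"object","properties":{"tx":{"type":"number"},"ty":{"type":"number"},"tz":{"type":"number"},"wx":{"type":"number"},"wy":{"type":"number"},"wz":{"type":"number"},"fingers":{"type":"number"}}}},"force":{"type":"number"}},"required":["steps"]}

```bash
mkdir -p pics; cat > h.py <<'E'
import numpy as np, cv2
from bench import telemetry, imaging, r
from scipy.spatial.transform import Rotation as R
def tool(s=None):
    s=s or telemetry.get_state(); q=s['orientation']; T=np.eye(4)
    T[:3,:3]=R.from_quat([q[1],q[2],q[3],q[0]]).as_matrix(); T[:3,3]=s['eef_pos']; return T
def c2w(name,T=None):
    p=imaging.camera_params(name)
    K=np.array(p['camera_matrix']);D=np.array(p['D'],float)
    M=(T@np.array(p['T_tool_cam'])) if name=='wrist' else np.linalg.inv(np.array(p['view']))
    return K,D,M
def rays(cal,uv):
    K,D,M=cal; n=cv2.undistortPoints(np.array(uv,float).reshape(-1,1,2),K,D).reshape(-1,2)
    d=np.c_[n[:,0],-n[:,1],-np.ones(len(n))]; return M[:3,3],d@M[:3,:3].T
def at_z(cal,uv,z):
    o,d=rays(cal,uv); return o+d*((z-o[2])/d[:,2])[:,None]
def at_depth(cal,uv,dep):
    o,d=rays(cal,uv); return o+d*np.array(dep).reshape(-1,1)
def proj(cal,P):
    K,D,M=cal; P=np.array(P,float).reshape(-1,3); c=(P-M[:3,3])@M[:3,:3]
    return cv2.projectPoints((c*[1,-1,-1]).reshape(-1,1,3),np.zeros(3),np.zeros(3),K,D)[0].reshape(-1,2)
E
python3 - <<'E'
from h import *
s=telemetry.get_state();print({k:np.round(v,3).tolist() for k,v in s.items()})
T=tool(s)
for n in ['scene','side','wrist']:
    im,d=imaging.capture(n); cv2.imwrite(f'pics/{n}0.png',im); np.save(f'{n}0.npy',d)
    cal=c2w(n,T); print(n,np.round(cal[0],1).tolist(),cal[1],np.round(cal[2],3).tolist())
    for t in ['frame','rule','result_base','result_tip','tape','driver','project_box','tongue_fin','tongue']:
        for o in imaging.outline_of(n,t)[:1]:
            m=o['region']&(d>0); v,u=np.nonzero(m)
            if len(u)<5: print(t,o['p'],o['extent']);continue
            P=at_depth(cal,np.c_[u,v],d[v,u]); print(t,round(o['p'],2),o['extent'],np.round(np.percentile(P,[2,50,98],axis=0),3).tolist())
E
```

```text
{'clock': 0.0, 'joint_positions': [1.135, 0.265, 1.605, 0.0, 1.274, -0.037], 'joint_velocities': [-0.001, 0.0, -0.001, 0.0, -0.001, -0.0], 'tau': [0.0, -50.212, -35.688, 0.073, 0.029, -0.0], 'eef_pos': [0.262, 0.621, 0.259], 'orientation': [-0.0, 0.198, 0.98, -0.001], 'force': [0.082, 0.779, 0.197], 'moment': [-0.055, -0.023, -0.05], 'finger_force': 0.0, 'finger_gap': 0.088}
scene [[394.2, 0.0, 319.7], [0.0, 394.2, 193.8], [0.0, 0.0, 1.0]] [-0.0703971  0.         0.         0.         0.       ] [[-0.474, -0.57, 0.67, 1.128], [0.88, -0.317, 0.353, 0.273], [0.012, 0.758, 0.653, 0.654], [0.0, 0.0, 0.0, 1.0]]
frame 0.61 [260.4, 182.6, 124.8, 86.7] [[0.435, -0.134, 0.001], [0.557, -0.006, 0.015], [0.66, 0.114, 0.025]]
rule 0.71 [453.4, 227.2, 22.0, 88.6] [[0.431, 0.263, -0.001], [0.536, 0.298, 0.01], [0.626, 0.332, 0.056]]
result_base 0.85 [203.0, 133.1, 29.9, 54.1] [[0.454, -0.386, 0.002], [0.526, -0.357, 0.022], [0.575, -0.325, 0.11]]
result_tip 0.7 [210.1, 135.4, 11.2, 25.3] [[0.5, -0.374, 0.041], [0.51, -0.364, 0.097], [0.517, -0.356, 0.113]]
tape 0.57 [180.6, 230.9, 38.7, 37.2] [[0.
[... 1395 characters left out ...]
 0.184, 0.028]]
project_box 0.61 [240.3, 252.6, 48.6, 64.5] [[0.273, -0.258, -0.001], [0.323, -0.179, 0.005], [0.368, -0.115, 0.047]]
tongue_fin 0.76 [271.2, 116.3, 29.7, 24.2] [[0.51, 0.284, 0.001], [0.562, 0.304, 0.011], [0.622, 0.328, 0.057]]
tongue 0.7 [270.2, 116.8, 33.6, 21.7] [[0.515, 0.287, -0.002], [0.564, 0.305, 0.01], [0.625, 0.346, 0.057]]
wrist [[350.3, 0.0, 316.9], [0.0, 350.3, 205.3], [0.0, 0.0, 1.0]] [-0.05976875  0.          0.          0.          0.        ] [[0.388, -0.876, -0.286, 0.187], [0.922, 0.368, 0.123, 0.653], [-0.002, -0.312, 0.95, 0.384], [0.0, 0.0, 0.0, 1.0]]
rule 0.7 [156.9, 389.0, 19.8, 8.2] [[0.471, 0.276, 0.0], [0.481, 0.293, 0.006], [0.496, 0.299, 0.013]]
```

View pics/scene0.png

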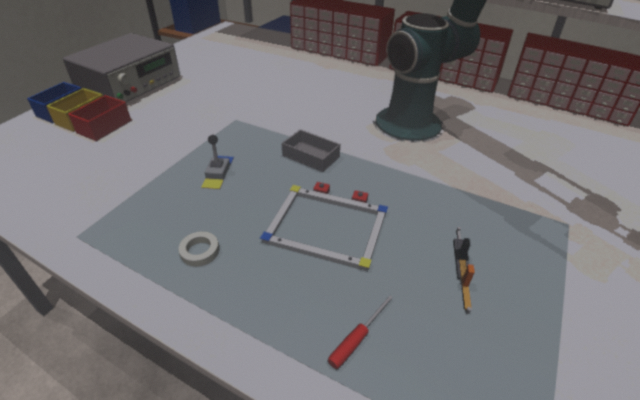

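View pics/side0.png

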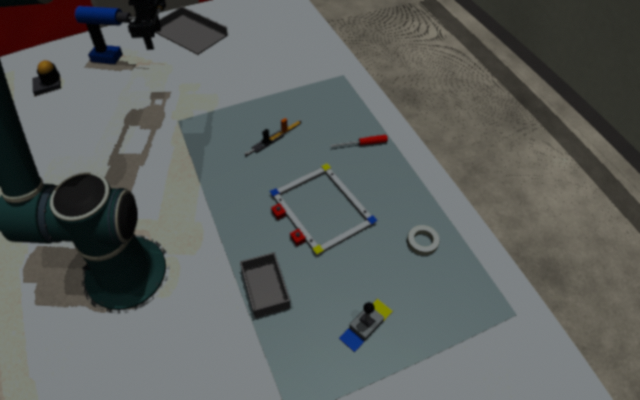

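The scene camera shows the rule (about 465,270) outside the frame, left of it. The frame has blue caps at (382,208) and (267,237), and yellow caps at (296,189) and (366,262). The lever is at (213,150). The side view agrees. I'll fly over the rule first.

jog_arm([
  {"tx":-0.2,"ty":-0.15,"wz":-0.15},
  {"tx":-0.4,"ty":-0.3,"wz":-0.35},
  {"tx":-0.6,"ty":-0.45,"wz":-0.55},
  {"tx":-0.8,"ty":-0.6,"wz":-0.75},
  {"tx":-1,"ty":-0.75,"wz":-0.95},
  {"tx":-1,"ty":-0.75,"wz":-1},
  {"tx":-1,"ty":-0.75,"wz":-1},
  {"tx":-1,"ty":-0.75,"wz":-1},
])

```text
schema error: expected keys tx, ty, tz, wx, wy, wz, fingers
```

jog_arm([
  {"tx":-0.1,"ty":-0.2,"wz":-0.1},
  {"tx":-0.2,"ty":-0.4,"wz":-0.2},
  {"tx":-0.3,"ty":-0.6,"wz":-0.3},
  {"tx":-0.4,"ty":-0.8,"wz":-0.43},
  {"tx":-0.5,"ty":-1,"wz":-0.43},
  {"tx":-0.5,"ty":-1,"wz":-0.43},
  {"tx":-0.5,"ty":-1,"wz":-0.43},
  {"tx":-0.5,"ty":-1,"wz":-0.43},
])

```text
schema error: expected keys tx, ty, tz, wx, wy, wz, fingers
```

jog_arm([
  {"tx":-0.04,"ty":-0.19,"tz":0.2},
  {"tx":-0.08,"ty":-0.38,"tz":0.4},
  {"tx":-0.08,"ty":-0.38,"tz":0.4},
  {"tx":-0.08,"ty":-0.38,"tz":0.4},
  {"tx":-0.08,"ty":-0.38,"tz":0.4},
  {"tx":-0.08,"ty":-0.38,"tz":0.4},
  {"tx":-0.08,"ty":-0.38,"tz":0.4},
  {"tx":-0.08,"ty":-0.38,"tz":0.4},
])

```text
schema error: expected keys tx, ty, tz, wx, wy, wz, fingers
```

```bash
python3 - <<'E'
from h import *
s=telemetry.get_state();print(s['clock'],np.round(s['eef_pos'],3),s['orientation'],np.round(s['joint_positions'],2),s['force'])
T=tool(s); n='wrist'
im,d=imaging.capture(n); cv2.imwrite(f'pics/w1.png',im); np.save('w1.npy',d); np.save('w1T.npy',T)
cal=c2w(n,T)
for t in ['rule','rule_fin','tongue_fin','tongue']:
    for o in imaging.outline_of(n,t)[:1]:
        m=o['region']&(d>0); v,u=np.nonzero(m)
        P=at_depth(cal,np.c_[u,v],d[v,u]); print(t,round(o['p'],2),o['extent'],np.round(np.percentile(P,[2,50,98],axis=0),3).tolist())
        if t=='rule':
            f=P[P[:,2]>0.04]; print(len(f))
            l,c=cv2.kmeans(f.astype(np.float32),2,None,(3,20,1e-5),5,0)[1:]
            print(c,[np.percentile(f[l[:,0]==i],[5,95],axis=0).round(4).tolist() for i in (0,1)])
E
```

```text
1.5 [0.262 0.622 0.261] [-2.12924690e-05  1.98090181e-01  9.80183799e-01 -1.45924534e-05] [ 1.14  0.26  1.6   0.    1.27 -0.04] [-0.15896473  0.54516227 -0.045784  ]
rule 0.59 [155.3, 386.5, 23.4, 11.6] [[0.47, 0.276, 0.001], [0.481, 0.294, 0.007], [0.495, 0.301, 0.014]]
0Traceback (most recent call last):
  File "<stdin>", line 12, in <module>
cv2.error: OpenCV(4.12.0) /io/opencv/modules/core/src/kmeans.cpp:243: error: (-2:Unspecified error) in function 'double cv::kmeans(cv::InputArray, int, cv::InputOutputArray, cv::TermCriteria, int, int, cv::OutputArray)'
> There can't be more clusters than elements (expected: 'N >= K'), where
>     'N' is 0
> must be greater than or equal to
>     'K' is 2
```

View pics/w1.png

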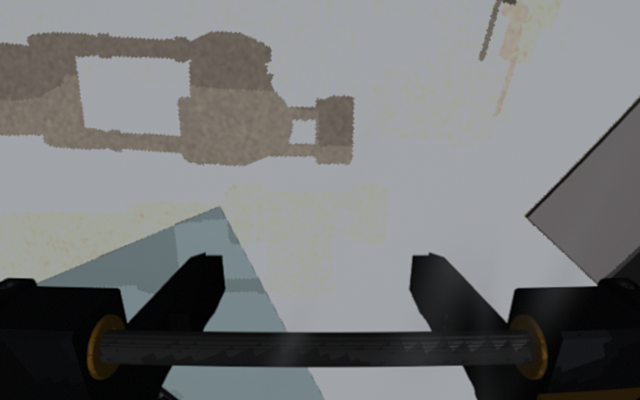

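jog_arm([
  {"tx":-0.2,"ty":-0.15,"tz":0,"wx":0,"wy":0,"wz":-0.15,"fingers":1},
  {"tx":-0.4,"ty":-0.3,"tz":0,"wx":0,"wy":0,"wz":-0.35,"fingers":1},
  {"tx":-0.6,"ty":-0.45,"tz":0,"wx":0,"wy":0,"wz":-0.55,"fingers":1},
  {"tx":-0.8,"ty":-0.6,"tz":0,"wx":0,"wy":0,"wz":-0.75,"fingers":1},
  {"tx":-1,"ty":-0.75,"tz":0,"wx":0,"wy":0,"wz":-0.95,"fingers":1},
  {"tx":-1,"ty":-0.75,"tz":0,"wx":0,"wy":0,"wz":-1,"fingers":1},
  {"tx":-1,"ty":-0.75,"tz":0,"wx":0,"wy":0,"wz":-1,"fingers":1},
  {"tx":-1,"ty":-0.75,"tz":0,"wx":0,"wy":0,"wz":-1,"fingers":1},
])

```text
clock: 2.27
eef_pos: [0.3569, 0.46, 0.261]
orientation: [0.0, -0.061, 0.998, 0.0]
force: [-0.2, 0.2, -0.8]
finger_gap: 0.0879
finger_force: 0.0
```

jog_arm([
  {"tx":-0.1,"ty":-0.2,"tz":0,"wx":0,"wy":0,"wz":-0.1,"fingers":1},
  {"tx":-0.2,"ty":-0.4,"tz":0,"wx":0,"wy":0,"wz":-0.2,"fingers":1},
  {"tx":-0.3,"ty":-0.6,"tz":0,"wx":0,"wy":0,"wz":-0.3,"fingers":1},
  {"tx":-0.4,"ty":-0.8,"tz":0,"wx":0,"wy":0,"wz":-0.43,"fingers":1},
  {"tx":-0.5,"ty":-1,"tz":0,"wx":0,"wy":0,"wz":-0.43,"fingers":1},
  {"tx":-0.5,"ty":-1,"tz":0,"wx":0,"wy":0,"wz":-0.43,"fingers":1},
  {"tx":-0.5,"ty":-1,"tz":0,"wx":0,"wy":0,"wz":-0.43,"fingers":1},
  {"tx":-0.5,"ty":-1,"tz":0,"wx":0,"wy":0,"wz":-0.43,"fingers":1},
])

```text
clock: 2.93
eef_pos: [0.4494, 0.3217, 0.2607]
orientation: [-0.0, -0.174, 0.985, 0.0]
force: [0.3, 0.8, -0.1]
finger_gap: 0.0881
finger_force: 0.0
```

jog_arm([
  {"tx":-0.04,"ty":-0.19,"tz":0.2,"wx":0,"wy":0,"wz":0,"fingers":1},
  {"tx":-0.08,"ty":-0.38,"tz":0.4,"wx":0,"wy":0,"wz":0,"fingers":1},
  {"tx":-0.08,"ty":-0.38,"tz":0.4,"wx":0,"wy":0,"wz":0,"fingers":1},
  {"tx":-0.08,"ty":-0.38,"tz":0.4,"wx":0,"wy":0,"wz":0,"fingers":1},
  {"tx":-0.08,"ty":-0.38,"tz":0.4,"wx":0,"wy":0,"wz":0,"fingers":1},
  {"tx":-0.08,"ty":-0.38,"tz":0.4,"wx":0,"wy":0,"wz":0,"fingers":1},
  {"tx":-0.08,"ty":-0.38,"tz":0.4,"wx":0,"wy":0,"wz":0,"fingers":1},
  {"tx":-0.08,"ty":-0.38,"tz":0.4,"wx":0,"wy":0,"wz":0,"fingers":1},
])

```text
clock: 3.6
eef_pos: [0.4808, 0.2726, 0.2022]
orientation: [0.001, -0.175, 0.985, 0.0]
force: [-0.1, 0.2, -0.5]
finger_gap: 0.088
finger_force: 0.0
```

```bash
python3 - <<'E'
from h import *
s=telemetry.get_state();print(s['clock'],np.round(s['eef_pos'],3),s['orientation'],np.round(s['joint_positions'],2),s['force'])
T=tool(s); n='wrist'
im,d=imaging.capture(n); cv2.imwrite(f'pics/w2.png',im); np.save('w2.npy',d); np.save('w2T.npy',T)
cal=c2w(n,T)
for t in ['rule','tongue_fin']:
    for o in imaging.outline_of(n,t)[:1]:
        m=o['region']&(d>0); v,u=np.nonzero(m)
        P=at_depth(cal,np.c_[u,v],d[v,u]); print(t,round(o['p'],2),o['extent'],np.round(np.percentile(P,[2,50,98],axis=0),3).tolist())
        if t=='rule':
            f=P[P[:,2]>0.04]; print(len(f))
            if len(f)<5: continue
            l,c=cv2.kmeans(f.astype(np.float32),2,None,(3,20,1e-5),5,0)[1:]
            print(c,[np.percentile(f[l[:,0]==i],[5,95],axis=0).round(4).tolist() for i in (0,1)])
E
```

```text
3.6 [0.481 0.273 0.202] [ 1.18201137e-03 -1.74768396e-01  9.84608748e-01  4.72995401e-04] [ 0.47  0.08  1.93  0.    1.13 -1.45] [-0.13645792  0.24002172 -0.51204555]
rule 0.53 [314.2, 225.6, 18.4, 98.3] [[0.522, 0.292, 0.005], [0.554, 0.306, 0.011], [0.623, 0.331, 0.057]]
362
[[0.55399185 0.30567476 0.05092264]
 [0.5645838  0.30912653 0.05578391]] [[[0.5521, 0.3008, 0.0411], [0.5574, 0.3108, 0.057]], [[0.5584, 0.3039, 0.054], [0.5706, 0.3149, 0.0572]]]
tongue_fin 0.62 [314.2, 223.3, 19.1, 104.4] [[0.521, 0.29, 0.001], [0.554, 0.306, 0.011], [0.623, 0.331, 0.057]]
```

View pics/w2.png

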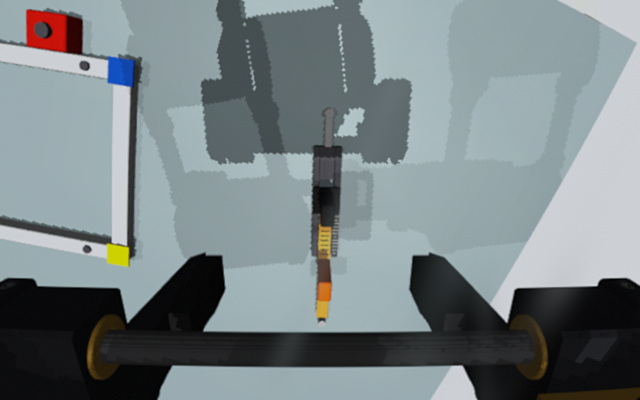

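The wrist view shows the rule: nose (329,113), black fin top about (327,200), orange fin (323,285), tip (321,320). The frame's +y side is at the left. Next I'll compute the grasp.

```bash
python3 - <<'E'
from h import *
d=np.load('w2.npy');T=np.load('w2T.npy');cal=c2w('wrist',T)
v,u=np.mgrid[90:330,290:360]; v=v.ravel();u=u.ravel(); D=d[v,u]; ok=D>0; v,u,D=v[ok],u[ok],D[ok]
P=at_depth(cal,np.c_[u,v],D); print('bench z',np.median(P[:,2]))
f=P[(P[:,2]>0.05)&(P[:,2]<.062)]
xs=f[:,0]; 
for lo,hi in ((0.48,0.53),(0.54,0.60)):
    g=f[(xs>lo)&(xs<hi)]; print(len(g), cv2.minAreaRect((g[:,:2]*1000).astype(np.float32)), g.mean(0))
n=at_z(cal,[[329.5,112]],.015)[0]; t=at_z(cal,[[321.5,320]],.0145)[0]
a=np.arctan2(*(t-n)[1::-1]); print(n,t,np.linalg.norm(t-n),np.degrees(a), 'psi',np.degrees(np.arctan2(T[1,1],T[0,1])))
u_=(t-n)/np.linalg.norm(t-n); fin=n+.08*u_; print('fin',fin)
tgt=np.array([fin[0],fin[1],0.047]); 
print('tool delta',(T[:3,:3].T@(tgt-T[:3,3]))/0.15, 'wz', (-(np.degrees(a)+90)+np.degrees(np.arctan2(T[1,1],T[0,1])))/30)
E
```

```text
bench z 0.001627113655977619
343 ((493.59564208984375, 285.67401123046875), (19.40325164794922, 11.602750778198242), 20.27314567565918) [0.4929351  0.2851173  0.05608998]
278 ((561.9909057617188, 308.2290344238281), (19.393638610839844, 11.6882963180542), 20.17750358581543) [0.5608247  0.30803531 0.05572408]
[0.41761546 0.26053543 0.015     ] [0.61979114 0.32836847 0.0145    ] 0.2132523804534704 18.547392355407837 psi 110.13041448660661
fin [0.49346012 0.28598248 0.01481243]
tool delta [-0.10731389  0.05454596  1.0348468 ] wz 0.05276740437329248
```

jog_arm([
  {"tx":-0.06,"ty":0.03,"tz":0.15,"wx":0,"wy":0,"wz":0.03,"fingers":0.3},
  {"tx":-0.11,"ty":0.055,"tz":0.35,"wx":0,"wy":0,"wz":0.05,"fingers":0.3},
  {"tx":-0.11,"ty":0.055,"tz":0.55,"wx":0,"wy":0,"wz":0.06,"fingers":0.3},
  {"tx":-0.11,"ty":0.055,"tz":0.7,"wx":0,"wy":0,"wz":0.06,"fingers":0.3},
  {"tx":-0.11,"ty":0.055,"tz":0.8,"wx":0,"wy":0,"wz":0.06,"fingers":0.3},
  {"tx":-0.11,"ty":0.055,"tz":0.9,"wx":0,"wy":0,"wz":0.06,"fingers":0.3},
  {"tx":-0.11,"ty":0.055,"tz":0.97,"wx":0,"wy":0,"wz":0.06,"fingers":0.3},
  {"tx":-0.11,"ty":0.055,"tz":1,"wx":0,"wy":0,"wz":0.06,"fingers":0.3},
])

```text
clock: 4.42
eef_pos: [0.4922, 0.2841, 0.049]
orientation: [-0.001, -0.159, 0.987, -0.0]
force: [0.1, 0.1, -0.4]
finger_gap: 0.0575
finger_force: 0.0
```

jog_arm([
  {"tx":0,"ty":0,"tz":0.025,"wx":0,"wy":0,"wz":0,"fingers":0.3},
  {"tx":0,"ty":0,"tz":0.025,"wx":0,"wy":0,"wz":0,"fingers":-1},
  {"tx":0,"ty":0,"tz":0.025,"wx":0,"wy":0,"wz":0,"fingers":-1},
  {"tx":0,"ty":0,"tz":0.025,"wx":0,"wy":0,"wz":0,"fingers":-1},
  {"tx":0,"ty":0,"tz":0.025,"wx":0,"wy":0,"wz":0,"fingers":-1},
  {"tx":0,"ty":0,"tz":0.025,"wx":0,"wy":0,"wz":0,"fingers":-1},
  {"tx":0,"ty":0,"tz":0.025,"wx":0,"wy":0,"wz":0,"fingers":-1},
  {"tx":0,"ty":0,"tz":0.025,"wx":0,"wy":0,"wz":0,"fingers":-1},
], force=30)

```text
clock: 5.08
eef_pos: [0.4934, 0.2849, 0.0474]
orientation: [0.0, -0.158, 0.987, 0.0]
force: [-0.8, 2.9, 3.6]
finger_gap: 0.0129
finger_force: 2.1
```

jog_arm([
  {"tx":0,"ty":0,"tz":0.02,"wx":0,"wy":0,"wz":0,"fingers":-1},
  {"tx":0,"ty":0,"tz":-0.1,"wx":0,"wy":0,"wz":0,"fingers":-1},
  {"tx":0,"ty":0,"tz":-0.25,"wx":0,"wy":0,"wz":0,"fingers":-1},
  {"tx":0,"ty":-0.15,"tz":-0.4,"wx":0,"wy":0,"wz":0.15,"fingers":-1},
  {"tx":0,"ty":-0.4,"tz":-0.55,"wx":0,"wy":0,"wz":0.3,"fingers":-1},
  {"tx":0,"ty":-0.65,"tz":-0.7,"wx":0,"wy":0,"wz":0.45,"fingers":-1},
  {"tx":0,"ty":-0.85,"tz":-0.7,"wx":0,"wy":0,"wz":0.6,"fingers":-1},
  {"tx":0,"ty":-1,"tz":-0.7,"wx":0,"wy":0,"wz":0.6,"fingers":-1},
])

```text
clock: 5.75
eef_pos: [0.5416, 0.1398, 0.1535]
orientation: [0.002, -0.0, 1.0, -0.0]
force: [0.6, -0.4, -4.8]
finger_gap: 0.0119
finger_force: 30.0
```

jog_arm([
  {"tx":-0.05,"ty":-0.2,"tz":-0.05,"wx":0,"wy":0,"wz":0,"fingers":-1},
  {"tx":-0.1,"ty":-0.4,"tz":-0.12,"wx":0,"wy":0,"wz":0,"fingers":-1},
  {"tx":-0.15,"ty":-0.6,"tz":-0.2,"wx":0,"wy":0,"wz":0,"fingers":-1},
  {"tx":-0.2,"ty":-0.8,"tz":-0.28,"wx":0,"wy":0,"wz":0,"fingers":-1},
  {"tx":-0.25,"ty":-0.93,"tz":-0.32,"wx":0,"wy":0,"wz":0,"fingers":-1},
  {"tx":-0.27,"ty":-1,"tz":-0.32,"wx":0,"wy":0,"wz":0,"fingers":-1},
  {"tx":-0.27,"ty":-1,"tz":-0.32,"wx":0,"wy":0,"wz":0,"fingers":-1},
  {"tx":-0.27,"ty":-1,"tz":-0.32,"wx":0,"wy":0,"wz":0,"fingers":-1},
])

```text
clock: 6.42
eef_pos: [0.5802, -0.0075, 0.1983]
orientation: [-0.002, -0.002, 1.0, 0.0]
force: [-0.7, 0.5, -4.7]
finger_gap: 0.012
finger_force: 30.0
```

```bash
python3 - <<'E'
from h import *
s=telemetry.get_state();print(s['clock'],np.round(s['eef_pos'],4),s['orientation'],np.round(s['joint_positions'],2),s['force'],s['finger_gap'],s['finger_force'])
T=tool(s); n='wrist'
im,d=imaging.capture(n); cv2.imwrite(f'pics/w3.png',im); np.save('w3.npy',d); np.save('w3T.npy',T)
E
```

```text
6.4167 [ 0.5802 -0.0075  0.1983] [-1.55772922e-03 -1.51570620e-03  9.99997518e-01  4.90810680e-04] [-0.06  0.14  1.88  0.    1.13 -1.63] [-0.70970908  0.48084411 -4.74773279] 0.011966475092344086 29.999241060577333
```

View pics/w3.png

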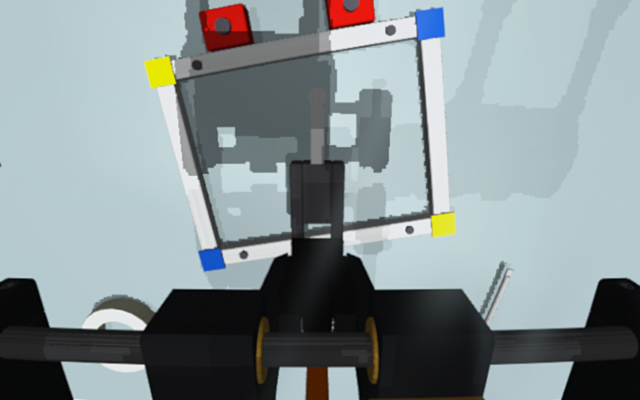

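The whole frame is visible. Inner corners are about (177,80) yellow_near, (417,41) blue_near, (431,212) yellow_far and (218,246) blue_far. The rule is held with its nose at (317,95). Next I'll fit the inner edges at subpixel accuracy.

```bash
cat > fr.py <<'E'
from h import *
from scipy.ndimage import map_coordinates
def edge(g,a,b,fr,w=9,show=False):
    a=np.array(a,float);b=np.array(b,float); t=(b-a)/np.linalg.norm(b-a); n=np.array([-t[1],t[0]])  # n: to the right of a->b
    off=np.arange(-w,w+.01,.25); pts=[];pr=[]
    for f in fr:
        c=a+(b-a)*f; q=c+off[:,None]*n; p=map_coordinates(g,[q[:,1],q[:,0]],order=1); pr.append(p)
        d=np.convolve(p,np.r_[np.ones(4),-np.ones(4)]/4,'same'); pts.append(c+off[np.argmin(d)]*n) # falling
    if show: print(np.round(np.median(pr,0)[::4]).astype(int))
    return np.array(pts)
E
python3 - <<'E'
from fr import *
im=cv2.imread('pics/w3.png'); g=cv2.cvtColor(im,cv2.COLOR_BGR2GRAY).astype(float)
C=np.array([[177,80],[417,41],[431,212],[219,246]],float) # yn,bn,yf,bf
ctr=C.mean(0)
for i,(a,b) in enumerate(((0,1),(1,2),(2,3),(3,0))):
    fr=np.linspace(.08,.92,40)
    edge(g,C[a],C[b],fr,show=True)
z=cv2.resize(im[20:270,140:470],None,fx=2.4,fy=2.4,interpolation=cv2.INTER_CUBIC); cv2.imwrite('pics/w3z.png',z)
E
```

```text
[121 122 123 121 121 107  88  77  88  94  94  94  94  94  93  93  93  93
  93]
[232 233 233 234 230 194 119  63  53  52  71 118 172 196 200 201 200 200
 201]
[213 218 221 197 136  85  68  66  66  66  70  83 117 159 173 179 178 178
 178]
[220 221 199 159 145 113  74  58  56  56  70  94 102 102 102 104 114 118
 118]
```

View pics/w3z.png

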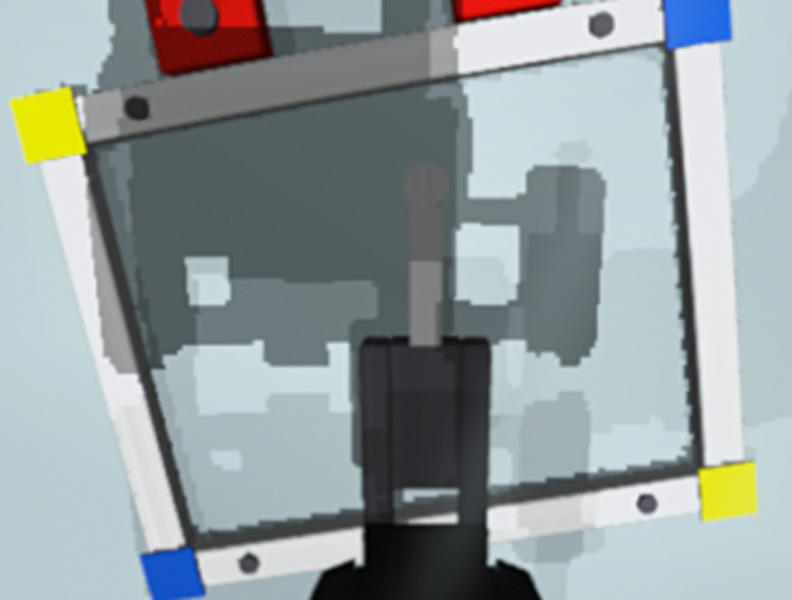

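```bash
python3 - <<'E'
from fr import *
im=cv2.imread('pics/w3.png'); g=cv2.cvtColor(im,cv2.COLOR_BGR2GRAY).astype(float)
T=np.load('w3T.npy'); cal=c2w('wrist',T)
C=np.array([[177,80],[417,41],[431,212],[219,246]],float)
occ=[None,None,(.36,.72),None]
for it in range(3):
    L=[]
    for i in range(4):
        fr=np.linspace(.07,.93,60)
        if occ[i]: fr=fr[(fr<occ[i][0])|(fr>occ[i][1])]
        p=edge(g,C[i],C[(i+1)%4],fr,w=(7,5,4)[it])
        W=at_z(cal,p,.016)[:,:2]
        vx,vy,x0,y0=cv2.fitLine((W*1000).astype(np.float32),cv2.DIST_HUBER,0,.01,.01).ravel()
        r_=(W*1000-[x0,y0])@[-vy,vx]; L.append((np.array([vx,vy]),np.array([x0,y0]))); 
        if it==2: print(i,'ang',np.degrees(np.arctan2(vy,vx))%180,'rms',np.sqrt(np.median(r_**2)),np.abs(r_).max())
    X=[]
    for i in range(4):
        (d1,p1),(d2,p2)=L[i-1],L[i]; k=np.linalg.solve(np.c_[d1,-d2],p2-p1); X.append(p1+k[0]*d1)
    X=np.array(X); C=proj(cal,np.c_[X/1000,np.full(4,.016)])
print('px',C.round(1).tolist()); print('corners',X.round(1).tolist())
print('sides',[np.linalg.norm(X[i]-X[(i+1)%4]).round(1) for i in range(4)])
S=[]
ctr=X.mean(0)
for i in range(4):
    A=[];b=[]
    for d,p in (L[i-1],L[i]):
        n=np.array([-d[1],d[0]]); n=n*np.sign(n@(ctr-p)); A.append(n); b.append(n@p+4)
    S.append(np.linalg.solve(A,b))
S=np.array(S)/1000; np.save('S.npy',S); names=['yn','bn','yf','bf']
print(dict(zip(names,S.round(4).tolist())),'mid',ctr)
print('blue',np.linalg.norm(S[1]-S[3]),'yellow',np.linalg.norm(S[0]-S[2]))
print('ang blue bn->bf',np.degrees(np.arctan2(*(S[3]-S[1])[::-1])),'yf->yn',np.degrees(np.arctan2(*(S[0]-S[2])[::-1])))
# rule in hand
Ti=np.linalg.inv(T)
for zz in (.032,): 
    n=at_z(cal,[[317.5,96.7]],T[2,3]-zz)[0]; print('nose tool',(Ti@np.r_[n,1])[:3])
d=np.load('w3.npy'); print('depth nose',(Ti@np.r_[at_depth(cal,[[317.5,96.7]],[np.median(d[93:101,314:321])])[0],1])[:3])
# body edges at rows 180,200
for row in (170,180,190,200,215): print(row,g[row,284:300].astype(int).tolist(),g[row,336:352].astype(int).tolist())
E
```

```text
0 ang 98.96156 rms 0.09282435304022198 0.37291693039946694
1 ang 9.202717 rms 0.03574855767331731 0.14102293088371762
2 ang 99.83297 rms 0.005744527658665448 0.014723364497853697
3 ang 9.661653 rms 0.03387056588899534 0.13524043165500463
px [[197.9, 94.9], [401.9, 61.5], [413.2, 198.5], [231.5, 227.7]]
corners [[501.29998779296875, -108.80000305175781], [474.3999938964844, 61.79999923706055], [592.4000244140625, 80.9000015258789], [621.7000122070312, -88.30000305175781]]
sides [np.float32(172.7), np.float32(119.5), np.float32(171.7), np.float32(122.1)]
{'yn': [0.5045999884605408, -0.10419999808073044], 'bn': [0.4790000021457672, 0.05849999934434891], 'yf': [0.5891000032424927, 0.0763000026345253], 'bf': [0.6171000003814697, -0.08510000258684158]} mid [547.44916  -13.638044]
blue 0.19915831 yellow 0.19928376
ang blue bn->bf -46.110462 yf->yn -115.07262
nose tool [ 0.07880574 -0.00034596  0.03224523]
depth nose [ 0.07881517 -0.00034715  0.03161236]
170 [214, 174, 124, 100, 88, 69, 50, 49, 54, 54, 52, 52, 52, 52, 52, 52] [43, 43, 42, 44, 45, 47, 44, 44, 91, 174, 202, 204, 201, 200, 201, 208]
180 [211, 171, 124, 100, 89, 76, 58, 50, 53, 52, 53, 53, 52, 52, 52, 52] [45, 45, 47, 50, 50, 51, 49, 60, 119, 179, 199, 198, 197, 197, 197, 198]
190 [216, 211, 169, 123, 101, 87, 66, 50, 51, 53, 53, 52, 52, 51, 52, 53] [45, 47, 48, 49, 51, 52, 49, 75, 143, 186, 197, 196, 196, 194, 195, 195]
200 [189, 182, 141, 96, 88, 86, 66, 43, 41, 46, 44, 44, 45, 43, 44, 44] [50, 52, 53, 54, 57, 56, 56, 91, 156, 183, 185, 183, 184, 183, 183, 184]
215 [185, 185, 186, 187, 184, 175, 124, 57, 39, 43, 46, 43, 45, 45, 44, 45] [58, 58, 60, 61, 60, 58, 64, 116, 181, 205, 207, 206, 206, 207, 207, 208]
```

```bash
python3 - <<'E'
s=open('fr.py').read()
s=s.replace("pts.append(c+off","d[:5]=d[-5:]=0; pts.append(c+(off-.125)")
s=s.replace("(off-.125)[np","(off-.125)[np")
s+='''
def frame(g,cal,C,occ,fr0=(.05,.95),verbose=True):
    C=np.array(C,float)
    for it in range(3):
        L=[]
        for i in range(4):
            fr=np.linspace(*fr0,60)
            for o in occ[i]: fr=fr[(fr<o[0])|(fr>o[1])]
            W=at_z(cal,edge(g,C[i],C[(i+1)%4],fr,w=(7,5,5)[it]),.016)[:,:2]*1000
            vx,vy,x0,y0=cv2.fitLine(W.astype(np.float32),cv2.DIST_HUBER,0,.01,.01).ravel()
            r_=(W-[x0,y0])@[-vy,vx]; L.append((np.array([vx,vy]),np.array([x0,y0])))
            if it==2 and verbose: print(i,'ang',np.degrees(np.arctan2(vy,vx))%180,'med',np.median(abs(r_)),abs(r_).max())
        X=[]
        for i in range(4):
            (d1,p1),(d2,p2)=L[i-1],L[i]; k=np.linalg.solve(np.c_[d1,-d2],p2-p1); X.append(p1+k[0]*d1)
        X=np.array(X); C=proj(cal,np.c_[X/1000,np.full(4,.016)])
    S=[]; ctr=X.mean(0)
    for i in range(4):
        A=[];b=[]
        for d,p in (L[i-1],L[i]):
            n=np.array([-d[1],d[0]]); n=n*np.sign(n@(ctr-p)); A.append(n); b.append(n@p+4)
        S.append(np.linalg.solve(A,b))
    return C,X,np.array(S)/1000
'''
open('fr.py','w').write(s)
E
python3 - <<'E'
from fr import *
im=cv2.imread('pics/w3.png'); g=cv2.cvtColor(im,cv2.COLOR_BGR2GRAY).astype(float)
T=np.load('w3T.npy'); cal=c2w('wrist',T)
C,X,S=frame(g,cal,[[177,80],[417,41],[431,212],[219,246]],[[],[],[(.36,.72)],[]])
print('px',C.round(1).tolist()); print('corners',X.round(1).tolist())
print('sides',[np.linalg.norm(X[i]-X[(i+1)%4]).round(1) for i in range(4)])
np.save('S.npy',S)
print(dict(zip(['yn','bn','yf','bf'],S.round(4).tolist())),'mid',X.mean(0))
print('blue',np.linalg.norm(S[1]-S[3]),'yellow',np.linalg.norm(S[0]-S[2]))
print('ang bn->bf',np.degrees(np.arctan2(*(S[3]-S[1])[::-1])),'yf->yn',np.degrees(np.arctan2(*(S[0]-S[2])[::-1])))
E
```

```text
0 ang 99.46648 med 0.09103303753480921 0.3282743353578152
1 ang 9.47974 med 0.06990514475562537 0.2027803864734408
2 ang 99.56786 med 0.048154777050775456 0.4919146164322974
3 ang 9.595693 med 0.04693049112542495 1.7109572216195885
px [[172.0, 79.5], [420.2, 35.8], [433.3, 217.2], [218.0, 250.1]]
corners [[488.6000061035156, -129.8000030517578], [454.3999938964844, 75.5], [610.5, 101.5], [645.0999755859375, -103.30000305175781]]
sides [np.float32(208.1), np.float32(158.3), np.float32(207.7), np.float32(158.7)]
{'yn': [0.4918999969959259, -0.1251000016927719], 'bn': [0.45899999141693115, 0.0722000002861023], 'yf': [0.6072999835014343, 0.09690000116825104], 'bf': [0.640500009059906, -0.10000000149011612]} mid [549.66455  -14.016571]
blue 0.250166 yellow 0.2502527
ang bn->bf -43.50149 yf->yn -117.4493
```

The frame fits its given sizes (208.1 × 158.3 mm). The camera puts the diagonals at 250.2 (blue) and 250.3 mm (yellow), so it looks nearly square. Now I'll bring the rule over the blue diagonal.

jog_arm([
  {"tx":0.05,"ty":0.02,"tz":0,"wx":0,"wy":0,"wz":0.15,"fingers":-1},
  {"tx":0.1,"ty":0.04,"tz":0.05,"wx":0,"wy":0,"wz":0.35,"fingers":-1},
  {"tx":0.2,"ty":0.07,"tz":0.1,"wx":0,"wy":0,"wz":0.55,"fingers":-1},
  {"tx":0.3,"ty":0.1,"tz":0.15,"wx":0,"wy":0,"wz":0.75,"fingers":-1},
  {"tx":0.4,"ty":0.13,"tz":0.2,"wx":0,"wy":0,"wz":0.9,"fingers":-1},
  {"tx":0.41,"ty":0.16,"tz":0.25,"wx":0,"wy":0,"wz":1,"fingers":-1},
  {"tx":0.41,"ty":0.16,"tz":0.3,"wx":0,"wy":0,"wz":1,"fingers":-1},
  {"tx":0.41,"ty":0.16,"tz":0.3,"wx":0,"wy":0,"wz":1,"fingers":-1},
])

```text
clock: 7.13
eef_pos: [0.5177, 0.0174, 0.1526]
orientation: [-0.002, 0.255, 0.967, -0.0]
force: [-0.9, -0.4, -4.6]
finger_gap: 0.0118
finger_force: 30.0
```

jog_arm([
  {"tx":0,"ty":0,"tz":0.05,"wx":0,"wy":0,"wz":0.1,"fingers":-1},
  {"tx":0,"ty":0,"tz":0.1,"wx":0,"wy":0,"wz":0.25,"fingers":-1},
  {"tx":0,"ty":0,"tz":0.2,"wx":0,"wy":0,"wz":0.4,"fingers":-1},
  {"tx":0,"ty":0,"tz":0.3,"wx":0,"wy":0,"wz":0.46,"fingers":-1},
  {"tx":0,"ty":0,"tz":0.35,"wx":0,"wy":0,"wz":0.46,"fingers":-1},
  {"tx":0,"ty":0,"tz":0.35,"wx":0,"wy":0,"wz":0.46,"fingers":-1},
  {"tx":0,"ty":0,"tz":0.35,"wx":0,"wy":0,"wz":0.46,"fingers":-1},
  {"tx":0,"ty":0,"tz":0.35,"wx":0,"wy":0,"wz":0.46,"fingers":-1},
])

```text
clock: 7.8
eef_pos: [0.5206, 0.0161, 0.1032]
orientation: [0.001, 0.37, 0.929, 0.0]
force: [1.6, 0.5, -4.3]
finger_gap: 0.0115
finger_force: 30.0
```

```bash
cat > where.py <<'E'
from h import *
import sys
S=np.load('S.npy'); names=['yn','bn','yf','bf']
def st(q=True):
    s=telemetry.get_state(); T=tool(s)
    print('t',s['clock'],'pos',np.round(s['eef_pos'],4),'psi %.2f'%np.degrees(np.arctan2(T[1,1],T[0,1])),'tilt',np.round(T[:2,2],4),'F',np.round(s['force'],1),'M',np.round(s['moment'],2),'gap',round(s['finger_gap'],4),'ff',round(s['finger_force'],1),'j6',round(s['joint_positions'][5],2))
    return s,T
def delta(T,tgt,theta):
    "tool-unit move to tgt xyz and rule angle theta (deg)"
    d=(T[:3,:3].T@(np.array(tgt)-T[:3,3]))/.15; w=(np.degrees(np.arctan2(T[1,1],T[0,1]))-(theta+90))/30
    print('move',d.round(3),'wz',round(w,3))
def ang(a,b): v=S[names.index(b)]-S[names.index(a)]; return v/np.linalg.norm(v),np.degrees(np.arctan2(v[1],v[0]))
E
python3 - <<'E'
from where import *
s,T=st()
u,th=ang('bn','bf'); n=S[1]+.0028*u; tcp=n+.0788*u
print(tcp); delta(T,[*tcp,.0474],th)
im,d=imaging.capture('wrist'); cv2.imwrite('pics/w4.png',im); np.save('w4.npy',d); np.save('w4T.npy',T)
E
```

```text
t 7.8 pos [0.5206 0.0161 0.1032] psi 46.52 tilt [ 0.0012 -0.    ] F [ 1.6  0.5 -4.3] M [-0.05  0.    0.03] gap 0.0115 ff 30.0 j6 -0.83
[0.5181985  0.01600571]
move [ 0.012 -0.012  0.372] wz 0.001
```

View pics/w4.png

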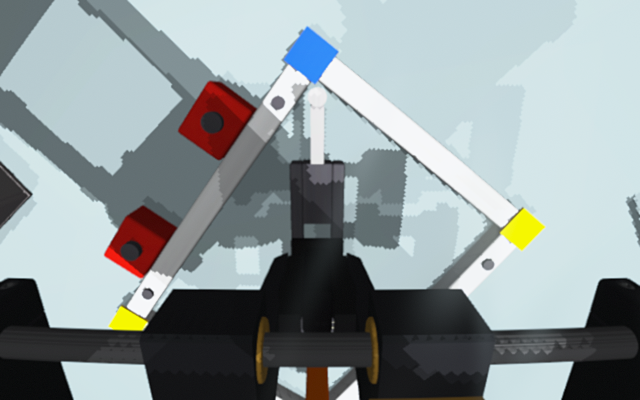

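The nose pin (317,98) sits just inside the blue_near corner (about 316,82), with the rule on the blue diagonal. Lowering next.

jog_arm([
  {"tx":0.012,"ty":-0.012,"tz":0.05,"wx":0,"wy":0,"wz":0,"fingers":-1},
  {"tx":0.012,"ty":-0.012,"tz":0.1,"wx":0,"wy":0,"wz":0,"fingers":-1},
  {"tx":0.012,"ty":-0.012,"tz":0.16,"wx":0,"wy":0,"wz":0,"fingers":-1},
  {"tx":0.012,"ty":-0.012,"tz":0.22,"wx":0,"wy":0,"wz":0,"fingers":-1},
  {"tx":0.012,"ty":-0.012,"tz":0.27,"wx":0,"wy":0,"wz":0,"fingers":-1},
  {"tx":0.012,"ty":-0.012,"tz":0.31,"wx":0,"wy":0,"wz":0,"fingers":-1},
  {"tx":0.012,"ty":-0.012,"tz":0.33,"wx":0,"wy":0,"wz":0,"fingers":-1},
  {"tx":0.012,"ty":-0.012,"tz":0.34,"wx":0,"wy":0,"wz":0,"fingers":-1},
])

```text
clock: 8.52
eef_pos: [0.5169, 0.016, 0.0506]
orientation: [-0.001, 0.371, 0.929, -0.0]
force: [0.9, -0.0, -4.1]
finger_gap: 0.0117
finger_force: 30.0
```

```bash
python3 - <<'E'
from where import *
s,T=st()
u,th=ang('bn','bf'); n=S[1]+.0028*u; tcp=n+.0788*u
delta(T,[*tcp,.0474],th)
im,d=imaging.capture('wrist'); cv2.imwrite('pics/w5.png',im); np.save('w5.npy',d); np.save('w5T.npy',T)
cal=c2w('wrist',T); C=proj(cal,np.c_[np.array([[488.6,-129.8],[454.4,75.5],[610.5,101.5],[645.1,-103.3]])/1000,np.full(4,.016)]); print(C.round(1).tolist())
nz=T[2,3]-.0474+.015; print('nose px',proj(cal,T@np.array([.0788,-.0003,.0324,1]) @ np.eye(4)[:,:3]))
z=cv2.resize(im[0:200,220:420],None,fx=3,fy=3,interpolation=cv2.INTER_CUBIC); cv2.imwrite('pics/w5z.png',z)
E
```

```text
t 8.5167 pos [0.5169 0.016  0.0506] psi 46.45 tilt [-0.0012  0.0001] F [ 0.9 -0.  -4.1] M [-0.04 -0.    0.  ] gap 0.0117 ff 30.0 j6 -0.83
move [-0.006  0.006  0.021] wz -0.002
[[108.1, 377.5], [318.0, 77.7], [557.0, 272.9], [320.0, 486.7]]
nose px [[317.09277884  95.70834004]]
```

View pics/w5z.png

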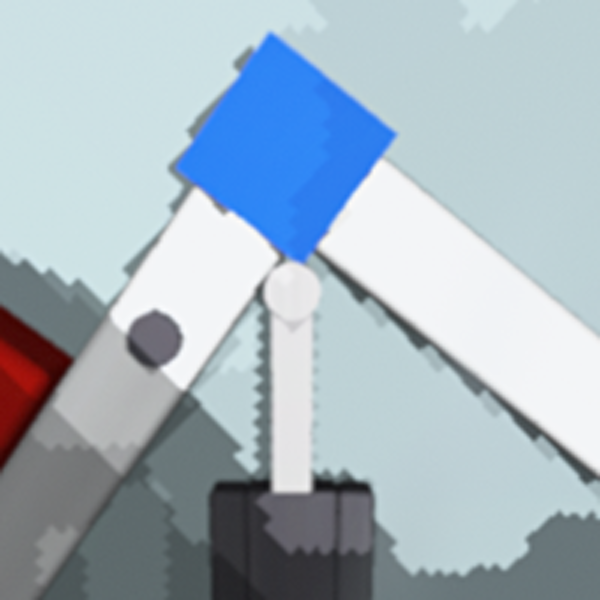

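jog_arm([
  {"tx":0,"ty":0.004,"tz":0.01,"wx":0,"wy":0,"wz":0,"fingers":-1},
  {"tx":0,"ty":0.004,"tz":0.02,"wx":0,"wy":0,"wz":0,"fingers":-1},
  {"tx":0,"ty":0.004,"tz":0.025,"wx":0,"wy":0,"wz":0,"fingers":-1},
  {"tx":0,"ty":0.004,"tz":0.025,"wx":0,"wy":0,"wz":0,"fingers":-1},
  {"tx":0,"ty":0.004,"tz":0.025,"wx":0,"wy":0,"wz":0,"fingers":-1},
  {"tx":0,"ty":0.004,"tz":0.025,"wx":0,"wy":0,"wz":0,"fingers":-1},
  {"tx":0,"ty":0.004,"tz":0.025,"wx":0,"wy":0,"wz":0,"fingers":-1},
  {"tx":0,"ty":0.004,"tz":0.025,"wx":0,"wy":0,"wz":0,"fingers":-1},
], force=12)

```text
clock: 9.23
eef_pos: [0.5177, 0.0164, 0.0479]
orientation: [0.0, 0.371, 0.929, 0.0]
force: [0.8, 0.4, -3.8]
finger_gap: 0.012
finger_force: 12.0
```

jog_arm([
  {"tx":0.004,"ty":0,"tz":0,"wx":0,"wy":0,"wz":0,"fingers":-1},
  {"tx":0.007,"ty":0,"tz":0,"wx":0,"wy":0,"wz":0,"fingers":-1},
  {"tx":0.01,"ty":0,"tz":0,"wx":0,"wy":0,"wz":0,"fingers":-1},
  {"tx":0.01,"ty":0,"tz":0,"wx":0,"wy":0,"wz":0,"fingers":-1},
  {"tx":0.01,"ty":0,"tz":0,"wx":0,"wy":0,"wz":0,"fingers":-1},
  {"tx":0.01,"ty":0,"tz":0,"wx":0,"wy":0,"wz":0,"fingers":-1},
  {"tx":0.01,"ty":0,"tz":0,"wx":0,"wy":0,"wz":0,"fingers":-1},
  {"tx":0.01,"ty":0,"tz":0,"wx":0,"wy":0,"wz":0,"fingers":-1},
])

```text
clock: 9.9
eef_pos: [0.5166, 0.0174, 0.0477]
orientation: [0.0, 0.371, 0.929, 0.0]
force: [-0.0, 0.3, -4.8]
finger_gap: 0.0117
finger_force: 12.0
```

```bash
python3 - <<'E'
from where import *
s,T=st(); print('Ftool',(T[:3,:3].T@s['force']).round(2))
u,th=ang('bn','bf'); print('nose short of seat',(T[:2,3]-.0788*u-S[1])@u*1000)
E
```

```text
t 9.9 pos [0.5166 0.0174 0.0477] psi 46.45 tilt [ 0. -0.] F [-0.   0.3 -4.8] M [-0.02 -0.04  0.01] gap 0.0117 ff 12.0 j6 -0.83
Ftool [0.22 0.17 4.78]
nose short of seat 0.6375639584388088
```

jog_arm([
  {"tx":0,"ty":0,"tz":0.005,"wx":0,"wy":0,"wz":0,"fingers":-1},
  {"tx":0,"ty":0,"tz":0.008,"wx":0,"wy":0,"wz":0,"fingers":-1},
  {"tx":0,"ty":0,"tz":0.008,"wx":0,"wy":0,"wz":0,"fingers":-1},
  {"tx":0,"ty":0,"tz":0.008,"wx":0,"wy":0,"wz":0,"fingers":-1},
  {"tx":0.003,"ty":0,"tz":0.008,"wx":0,"wy":0,"wz":0,"fingers":-1},
  {"tx":0.005,"ty":0,"tz":0.008,"wx":0,"wy":0,"wz":0,"fingers":-1},
  {"tx":0.005,"ty":0,"tz":0.008,"wx":0,"wy":0,"wz":0,"fingers":-1},
  {"tx":0.005,"ty":0,"tz":0.008,"wx":0,"wy":0,"wz":0,"fingers":-1},
])

```text
clock: 10.57
eef_pos: [0.5167, 0.0175, 0.047]
orientation: [0.001, 0.371, 0.929, -0.0]
force: [-0.7, -4.2, 4.1]
finger_gap: 0.0119
finger_force: 12.0
```

```bash
python3 - <<'E'
from where import *
s,T=st(); print('Ftool',(T[:3,:3].T@s['force']).round(2))
u,th=ang('bn','bf'); print('nose short of seat',(T[:2,3]-.0788*u-S[1])@u*1000)
E
```

```text
t 10.5667 pos [0.5167 0.0175 0.047 ] psi 46.46 tilt [ 0.0014 -0.0007] F [-0.7 -4.2  4.1] M [-0.64  0.22 -0.07] gap 0.0119 ff 12.0 j6 -0.82
Ftool [-2.37 -3.51 -4.07]
nose short of seat 0.6661492779941964
```

jog_arm([
  {"tx":0,"ty":0,"tz":0,"wx":0,"wy":0,"wz":0,"fingers":-0.1},
  {"tx":0,"ty":0,"tz":0,"wx":0,"wy":0,"wz":0,"fingers":-0.1},
  {"tx":0,"ty":0,"tz":-0.01,"wx":0,"wy":0,"wz":0,"fingers":-0.1},
  {"tx":-0.1,"ty":0,"tz":-0.01,"wx":0,"wy":0,"wz":0,"fingers":-0.1},
  {"tx":-0.25,"ty":0,"tz":-0.01,"wx":0,"wy":0,"wz":0,"fingers":-0.1},
  {"tx":-0.4,"ty":0,"tz":-0.01,"wx":0,"wy":0,"wz":0,"fingers":-0.1},
  {"tx":-0.48,"ty":0,"tz":-0.01,"wx":0,"wy":0,"wz":0,"fingers":-0.1},
  {"tx":-0.48,"ty":0,"tz":-0.01,"wx":0,"wy":0,"wz":0,"fingers":-0.1},
], force=6)

```text
clock: 11.23
eef_pos: [0.5711, -0.0336, 0.0486]
orientation: [0.001, 0.372, 0.928, 0.0]
force: [0.3, 0.9, 0.4]
finger_gap: 0.0397
finger_force: 0.0
```

```bash
python3 - <<'E'
from where import *
s,T=st(); 
u,th=ang('bn','bf'); p=T[:2,3]-S[1]; print('along',p@u*1000,'lateral',(p@[-u[1],u[0]])*1000, 'expected along fin=152')
im,d=imaging.capture('wrist'); cv2.imwrite('pics/w6.png',im); np.save('w6.npy',d); np.save('w6T.npy',T)
v,uu=np.nonzero(d>0); P=at_depth(c2w('wrist',T),np.c_[uu,v],d[v,uu])
m=(P[:,2]>.05)&(P[:,2]<.062); Q=(np.c_[P,np.ones(len(P))]@np.linalg.inv(T).T)[m]; Q=Q[np.abs(Q[:,1])<.02]
print(len(Q),np.percentile(Q[:,:3],[2,50,98],axis=0).round(4).tolist())
for n,z in (('bn',0),):
    pass
E
```

```text
t 11.2333 pos [ 0.5711 -0.0336  0.0486] psi 46.34 tilt [ 0.003  -0.0005] F [0.3 0.9 0.4] M [-0.01  0.02  0.05] gap 0.0397 ff 0.0 j6 -0.91
along 154.08600498070558 lateral 0.45376447396032804 expected along fin=152
3712 [[-0.0069, -0.0069, -0.0093], [0.0666, -0.0011, -0.0078], [0.082, 0.0046, -0.0035]]
```

View pics/w6.png

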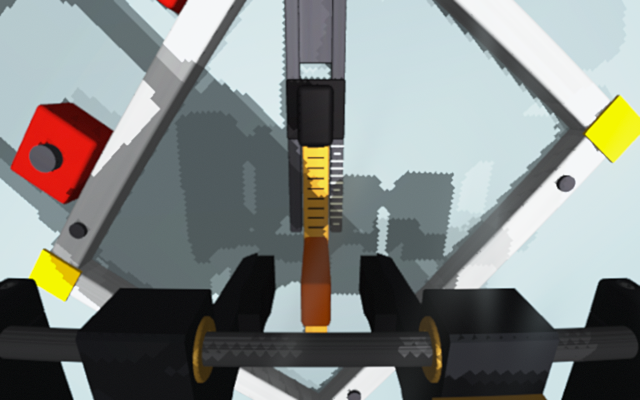

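The orange fin sits between the open fingers (315,285), with the black fin at (316,110). Now I'll grip it and slide out most of the way.

jog_arm([
  {"tx":0,"ty":0,"tz":0,"wx":0,"wy":0,"wz":0,"fingers":-1},
  {"tx":0,"ty":0,"tz":0,"wx":0,"wy":0,"wz":0,"fingers":-1},
  {"tx":0,"ty":0,"tz":0,"wx":0,"wy":0,"wz":0,"fingers":-1},
  {"tx":0,"ty":0,"tz":0,"wx":0,"wy":0,"wz":0,"fingers":-1},
  {"tx":0,"ty":0,"tz":0,"wx":0,"wy":0,"wz":0,"fingers":-1},
  {"tx":0,"ty":0,"tz":0,"wx":0,"wy":0,"wz":0,"fingers":-1},
  {"tx":0,"ty":0,"tz":0,"wx":0,"wy":0,"wz":0,"fingers":-1},
  {"tx":0,"ty":0,"tz":0,"wx":0,"wy":0,"wz":0,"fingers":-1},
], force=6)

```text
clock: 11.95
eef_pos: [0.5679, -0.0314, 0.0479]
orientation: [-0.0, 0.371, 0.929, -0.0]
force: [-0.5, 0.3, -0.9]
finger_gap: 0.0118
finger_force: 6.0
```

jog_arm([
  {"tx":-0.02,"ty":0,"tz":0,"wx":0,"wy":0,"wz":0,"fingers":-1},
  {"tx":-0.05,"ty":0,"tz":0,"wx":0,"wy":0,"wz":0,"fingers":-1},
  {"tx":-0.08,"ty":0,"tz":0,"wx":0,"wy":0,"wz":0,"fingers":-1},
  {"tx":-0.11,"ty":0,"tz":0,"wx":0,"wy":0,"wz":0,"fingers":-1},
  {"tx":-0.14,"ty":0,"tz":0,"wx":0,"wy":0,"wz":0,"fingers":-1},
  {"tx":-0.16,"ty":0,"tz":0,"wx":0,"wy":0,"wz":0,"fingers":-1},
  {"tx":-0.18,"ty":0,"tz":0,"wx":0,"wy":0,"wz":0,"fingers":-1},
  {"tx":-0.18,"ty":0,"tz":0,"wx":0,"wy":0,"wz":0,"fingers":-1},
])

```text
clock: 12.62
eef_pos: [0.5884, -0.0509, 0.048]
orientation: [0.0, 0.371, 0.929, -0.0]
force: [0.5, -0.3, -0.8]
finger_gap: 0.0122
finger_force: 6.0
```

```bash
cat > look.py <<'E'
from fr import *
from where import *
def fins(T,d):
    v,u=np.nonzero(d>0); P=at_depth(c2w('wrist',T),np.c_[u,v],d[v,u])
    Q=(np.c_[P,np.ones(len(P))]@np.linalg.inv(T).T)[:,:3]
    return Q,P,u,v
E
python3 - <<'E'
from look import *
s,T=st(); print('Ftool',(T[:3,:3].T@s['force']).round(2))
u,th=ang('bn','bf'); p=T[:2,3]-S[1]; print('along',p@u*1000,'lateral',(p@[-u[1],u[0]])*1000)
im,d=imaging.capture('wrist'); cv2.imwrite('pics/w7.png',im); np.save('w7.npy',d); np.save('w7T.npy',T)
Q,P,uu,v=fins(T,d)
m=(P[:,2]>.05)&(P[:,2]<.06)&(abs(Q[:,1])<.009)&(Q[:,0]>.05)&(uu>250)&(uu<390)&(v<240); q=Q[m]; q=q[abs(q[:,0]-np.median(q[:,0]))<.012]
print('black fin in tool',len(q),np.percentile(q,[3,50,97],axis=0).round(4).tolist())
E
```

```text
t 12.6167 pos [ 0.5884 -0.0509  0.048 ] psi 46.43 tilt [ 0.0007 -0.0004] F [ 0.5 -0.3 -0.8] M [-0.18 -0.02 -0.04] gap 0.0122 ff 6.0 j6 -0.94
Ftool [-0.55  0.09  0.75]
along 178.6001038593555 lateral -0.21966783134620513
black fin in tool 2626 [[0.088, -0.0058, -0.0098], [0.0975, -0.0004, -0.0084], [0.1065, 0.0052, -0.0065]]
```

jog_arm([
  {"tx":-0.005,"ty":0,"tz":0,"wx":0,"wy":0,"wz":0,"fingers":-1},
  {"tx":-0.01,"ty":0,"tz":0,"wx":0,"wy":0,"wz":0,"fingers":-1},
  {"tx":-0.015,"ty":0,"tz":0,"wx":0,"wy":0,"wz":0,"fingers":-1},
  {"tx":-0.02,"ty":0,"tz":0,"wx":0,"wy":0,"wz":0,"fingers":-1},
  {"tx":-0.02,"ty":0,"tz":0,"wx":0,"wy":0,"wz":0,"fingers":-1},
  {"tx":-0.02,"ty":0,"tz":0,"wx":0,"wy":0,"wz":0,"fingers":-1},
  {"tx":-0.02,"ty":0,"tz":0,"wx":0,"wy":0,"wz":0,"fingers":-1},
  {"tx":-0.02,"ty":0,"tz":0,"wx":0,"wy":0,"wz":0,"fingers":-1},
])

```text
clock: 13.33
eef_pos: [0.5898, -0.0523, 0.048]
orientation: [-0.0, 0.371, 0.929, -0.0]
force: [-0.3, -0.5, -1.3]
finger_gap: 0.0119
finger_force: 6.0
```

jog_arm([
  {"tx":-0.002,"ty":0,"tz":0,"wx":0,"wy":0,"wz":0,"fingers":-1},
  {"tx":-0.004,"ty":0,"tz":0,"wx":0,"wy":0,"wz":0,"fingers":-1},
  {"tx":-0.006,"ty":0,"tz":0,"wx":0,"wy":0,"wz":0,"fingers":-1},
  {"tx":-0.007,"ty":0,"tz":0,"wx":0,"wy":0,"wz":0,"fingers":-1},
  {"tx":-0.007,"ty":0,"tz":0,"wx":0,"wy":0,"wz":0,"fingers":-1},
  {"tx":-0.007,"ty":0,"tz":0,"wx":0,"wy":0,"wz":0,"fingers":-1},
  {"tx":-0.007,"ty":0,"tz":0,"wx":0,"wy":0,"wz":0,"fingers":-1},
  {"tx":-0.007,"ty":0,"tz":0,"wx":0,"wy":0,"wz":0,"fingers":-1},
])

```text
clock: 14.0
eef_pos: [0.5906, -0.053, 0.0479]
orientation: [-0.0, 0.371, 0.929, -0.0]
force: [-1.1, 1.6, -1.3]
finger_gap: 0.0119
finger_force: 6.0
```

jog_arm([
  {"tx":-0.002,"ty":0,"tz":0,"wx":0,"wy":0,"wz":0,"fingers":-1},
  {"tx":-0.004,"ty":0,"tz":0,"wx":0,"wy":0,"wz":0,"fingers":-1},
  {"tx":-0.006,"ty":0,"tz":0,"wx":0,"wy":0,"wz":0,"fingers":-1},
  {"tx":-0.007,"ty":0,"tz":0,"wx":0,"wy":0,"wz":0,"fingers":-1},
  {"tx":-0.007,"ty":0,"tz":0,"wx":0,"wy":0,"wz":0,"fingers":-1},
  {"tx":-0.007,"ty":0,"tz":0,"wx":0,"wy":0,"wz":0,"fingers":-1},
  {"tx":-0.007,"ty":0,"tz":0,"wx":0,"wy":0,"wz":0,"fingers":-1},
  {"tx":-0.007,"ty":0,"tz":0,"wx":0,"wy":0,"wz":0,"fingers":-1},
])

```text
clock: 14.67
eef_pos: [0.5911, -0.0533, 0.0479]
orientation: [-0.0, 0.371, 0.929, 0.0]
force: [-2.1, 4.2, -0.3]
finger_gap: 0.012
finger_force: 6.0
```

```bash
python3 - <<'E'
from look import *
s,T=st(); print('Ftool',(T[:3,:3].T@s['force']).round(2))
u,th=ang('bn','bf'); p=T[:2,3]-S[1]; print('along',p@u*1000,'lateral',(p@[-u[1],u[0]])*1000)
E
```

```text
t 14.6667 pos [ 0.5911 -0.0533  0.0479] psi 46.45 tilt [-0.0007  0.0007] F [-2.1  4.2 -0.3] M [0.74 0.41 0.03] gap 0.012 ff 6.0 j6 -0.94
Ftool [4.36 1.61 0.3 ]
along 182.18216229555566 lateral -0.0688056677121615
```

jog_arm([
  {"tx":-0.001,"ty":0,"tz":0,"wx":0,"wy":0,"wz":0,"fingers":-1},
  {"tx":-0.002,"ty":0,"tz":0,"wx":0,"wy":0,"wz":0,"fingers":-1},
  {"tx":-0.002,"ty":0,"tz":0,"wx":0,"wy":0,"wz":0,"fingers":-1},
  {"tx":-0.002,"ty":0,"tz":0,"wx":0,"wy":0,"wz":0,"fingers":-1},
  {"tx":-0.002,"ty":0,"tz":0,"wx":0,"wy":0,"wz":0,"fingers":-1},
  {"tx":-0.002,"ty":0,"tz":0,"wx":0,"wy":0,"wz":0,"fingers":-1},
  {"tx":-0.002,"ty":0,"tz":0,"wx":0,"wy":0,"wz":0,"fingers":-1},
  {"tx":-0.002,"ty":0,"tz":0,"wx":0,"wy":0,"wz":0,"fingers":-1},
])

```text
clock: 15.33
eef_pos: [0.5912, -0.0534, 0.0479]
orientation: [-0.001, 0.371, 0.929, 0.0]
force: [-2.7, 4.6, 0.5]
finger_gap: 0.012
finger_force: 6.0
```

```bash
python3 - <<'E'
from look import *
s,T=st(); print('Ftool',(T[:3,:3].T@s['force']).round(2))
u,th=ang('bn','bf'); p=T[:2,3]-S[1]; print('along',p@u*1000,'lateral',(p@[-u[1],u[0]])*1000)
im,d=imaging.capture('wrist'); np.save('w8.npy',d); np.save('w8T.npy',T); cv2.imwrite('pics/w8.png',im)
Q,P,uu,v=fins(T,d)
m=(P[:,2]>.05)&(P[:,2]<.06)&(abs(Q[:,1])<.009)&(Q[:,0]>.05)&(uu>250)&(uu<390)&(v<240); q=Q[m]; q=q[abs(q[:,0]-np.median(q[:,0]))<.012]
print('black fin in tool',len(q),np.percentile(q,[3,50,97],axis=0).round(4).tolist())
ims,_=imaging.capture('side'); cals=c2w('side'); c=proj(cals,np.c_[S,np.full(4,.015)]); print(c.round(1).tolist())
x0,y0=c.min(0).astype(int)-12; x1,y1=c.max(0).astype(int)+12
cv2.imwrite('pics/s8.png',cv2.resize(ims[y0:y1,x0:x1],None,fx=5,fy=5,interpolation=cv2.INTER_CUBIC)); print(x0,y0,x1,y1)
E
```

```text
t 15.3333 pos [ 0.5912 -0.0534  0.0479] psi 46.45 tilt [-0.001   0.0009] F [-2.7  4.6  0.5] M [0.74 0.43 0.06] gap 0.012 ff 6.0 j6 -0.94
Ftool [ 5.18  1.47 -0.48]
along 182.31570723611856 lateral -0.04278870563018972
black fin in tool 2198 [[0.0916, -0.006, -0.0097], [0.0993, -0.0004, -0.0084], [0.1067, 0.0051, -0.0063]]
[[319.2, 243.8], [280.3, 193.1], [324.9, 171.4], [365.7, 218.3]]
268 159 377 255
```

View pics/s8.png

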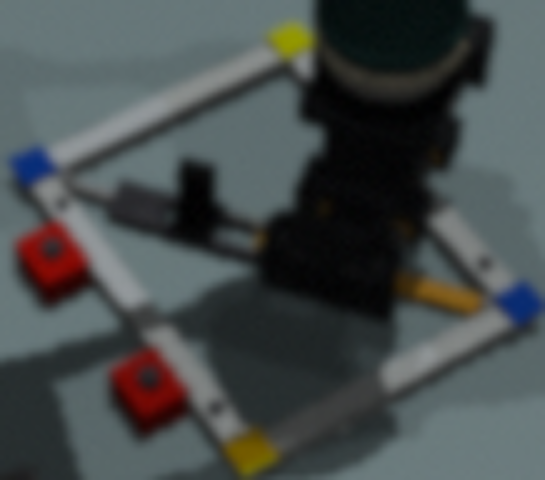

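The side view shows the nose at the blue_near cap and the brass tongue reaching the blue_far cap, pressed at about 5 N. One small lateral nudge will seat both rails, then I'll retract and regrip the black fin.

jog_arm([
  {"tx":0,"ty":0.002,"tz":0,"wx":0,"wy":0,"wz":0,"fingers":-1},
  {"tx":0,"ty":0.004,"tz":0,"wx":0,"wy":0,"wz":0,"fingers":-1},
  {"tx":-0.001,"ty":0.005,"tz":0,"wx":0,"wy":0,"wz":0,"fingers":-1},
  {"tx":-0.001,"ty":0.005,"tz":0,"wx":0,"wy":0,"wz":0,"fingers":-1},
  {"tx":-0.001,"ty":0.005,"tz":0,"wx":0,"wy":0,"wz":0,"fingers":-1},
  {"tx":-0.001,"ty":0.005,"tz":0,"wx":0,"wy":0,"wz":0,"fingers":-1},
  {"tx":-0.001,"ty":0.005,"tz":0,"wx":0,"wy":0,"wz":0,"fingers":-1},
  {"tx":-0.001,"ty":0.005,"tz":0,"wx":0,"wy":0,"wz":0,"fingers":-1},
])

```text
clock: 16.1
eef_pos: [0.5913, -0.0533, 0.0479]
orientation: [-0.001, 0.371, 0.929, -0.0]
force: [-4.1, 3.4, 2.1]
finger_gap: 0.0118
finger_force: 6.0
```

```bash
python3 - <<'E'
from look import *
s,T=st(); print('Ftool',(T[:3,:3].T@s['force']).round(2))
u,th=ang('bn','bf'); p=T[:2,3]-S[1]; print('along',p@u*1000,'lateral',(p@[-u[1],u[0]])*1000)
a=np.radians(9.53); print('frame x,y force',s['force'][0]*np.cos(a)+s['force'][1]*np.sin(a),-s['force'][0]*np.sin(a)+s['force'][1]*np.cos(a))
E
```

```text
t 16.1 pos [ 0.5913 -0.0533  0.0479] psi 46.46 tilt [-0.0021  0.0003] F [-4.1  3.4  2.1] M [0.57 0.68 0.03] gap 0.0118 ff 6.0 j6 -0.94
Ftool [ 5.33 -0.4  -2.05]
along 182.32559819460334 lateral 0.06497800912972705
frame x,y force -3.5206377575284438 4.022721535436434
```

jog_arm([
  {"tx":0.01,"ty":-0.002,"tz":0,"wx":0,"wy":0,"wz":0,"fingers":-1},
  {"tx":0.03,"ty":-0.004,"tz":0,"wx":0,"wy":0,"wz":0,"fingers":-1},
  {"tx":0.05,"ty":-0.004,"tz":0,"wx":0,"wy":0,"wz":0,"fingers":-1},
  {"tx":0.05,"ty":-0.004,"tz":0,"wx":0,"wy":0,"wz":0,"fingers":-1},
  {"tx":0.05,"ty":-0.004,"tz":0,"wx":0,"wy":0,"wz":0,"fingers":-1},
  {"tx":0.05,"ty":-0.004,"tz":0,"wx":0,"wy":0,"wz":0,"fingers":-0.1},
  {"tx":0.05,"ty":-0.004,"tz":0,"wx":0,"wy":0,"wz":0,"fingers":-0.1},
  {"tx":0.05,"ty":-0.004,"tz":0,"wx":0,"wy":0,"wz":0,"fingers":-0.1},
])

```text
clock: 16.77
eef_pos: [0.5868, -0.0488, 0.0483]
orientation: [0.0, 0.371, 0.929, 0.0]
force: [0.2, -0.9, -0.3]
finger_gap: 0.0296
finger_force: 0.0
```

jog_arm([
  {"tx":0.1,"ty":0,"tz":0,"wx":0,"wy":0,"wz":0,"fingers":-0.1},
  {"tx":0.25,"ty":0,"tz":0,"wx":0,"wy":0,"wz":0,"fingers":-0.1},
  {"tx":0.4,"ty":0,"tz":0,"wx":0,"wy":0,"wz":0,"fingers":-0.1},
  {"tx":0.55,"ty":0,"tz":0,"wx":0,"wy":0,"wz":0,"fingers":-0.1},
  {"tx":0.63,"ty":0,"tz":0,"wx":0,"wy":0,"wz":0,"fingers":-0.1},
  {"tx":0.63,"ty":0,"tz":0,"wx":0,"wy":0,"wz":0,"fingers":-0.1},
  {"tx":0.63,"ty":0,"tz":0,"wx":0,"wy":0,"wz":0,"fingers":-0.1},
  {"tx":0.63,"ty":0,"tz":0,"wx":0,"wy":0,"wz":0,"fingers":-0.1},
], force=25)

```text
clock: 17.43
eef_pos: [0.5193, 0.0159, 0.0486]
orientation: [0.001, 0.371, 0.929, 0.0]
force: [0.3, 0.3, 0.1]
finger_gap: 0.0394
finger_force: 0.0
```

```bash
python3 - <<'E'
from look import *
s,T=st(); u,th=ang('bn','bf'); p=T[:2,3]-S[1]; print('along',p@u*1000,'lateral',(p@[-u[1],u[0]])*1000)
im,d=imaging.capture('wrist'); cv2.imwrite('pics/w9.png',im); np.save('w9.npy',d); np.save('w9T.npy',T)
cal=c2w('wrist',T)
# nose circle
g=cv2.cvtColor(im,cv2.COLOR_BGR2GRAY)[60:150,270:370]
c=cv2.HoughCircles(cv2.resize(g,None,fx=4,fy=4,interpolation=cv2.INTER_CUBIC),cv2.HOUGH_GRADIENT,1,40,param1=80,param2=15,minRadius=20,maxRadius=60)
print(None if c is None else (c[0][:4]/4+[270,60,0]).round(1).tolist())
print('pred nose px at seat',proj(cal,[[*S[1],.015]]), 'short 2mm',proj(cal,[[*(S[1]+.002*u),.015]]))
E
```

```text
t 17.4333 pos [0.5193 0.0159 0.0486] psi 46.46 tilt [ 0.002  -0.0003] F [0.3 0.3 0.1] M [-0.04 -0.02 -0.06] gap 0.0394 ff 0.0 j6 -0.83
along 82.48617131461968 lateral 0.7352380483321754
[[314.1, 90.4, 10.1]]
pred nose px at seat [[315.84441799  86.66318268]] short 2mm [[315.84910599  91.49449606]]
```

The nose was about 1.5 mm off its seat, well inside 4 mm, with the tip home on both rails. Next: grip the black fin, lift, and turn to the yellow diagonal with the nose going to yellow_far.

jog_arm([
  {"tx":0,"ty":0,"tz":0,"wx":0,"wy":0,"wz":0,"fingers":-1},
  {"tx":0,"ty":0,"tz":0,"wx":0,"wy":0,"wz":0,"fingers":-1},
  {"tx":0,"ty":0,"tz":0,"wx":0,"wy":0,"wz":0,"fingers":-1},
  {"tx":0,"ty":0,"tz":0,"wx":0,"wy":0,"wz":0,"fingers":-1},
  {"tx":0,"ty":0,"tz":0,"wx":0,"wy":0,"wz":0,"fingers":-1},
  {"tx":-0.015,"ty":0,"tz":-0.05,"wx":0,"wy":0,"wz":0,"fingers":-1},
  {"tx":-0.015,"ty":0,"tz":-0.15,"wx":0,"wy":0,"wz":0,"fingers":-1},
  {"tx":-0.015,"ty":0,"tz":-0.32,"wx":0,"wy":0,"wz":0,"fingers":-1},
], force=25)

```text
clock: 18.15
eef_pos: [0.5163, 0.0147, 0.0934]
orientation: [-0.004, 0.371, 0.929, -0.001]
force: [-0.6, 0.6, -4.5]
finger_gap: 0.0117
finger_force: 25.0
```

jog_arm([
  {"tx":0,"ty":0,"tz":0,"wx":0,"wy":0,"wz":0.1,"fingers":-1},
  {"tx":-0.05,"ty":0.05,"tz":0,"wx":0,"wy":0,"wz":0.3,"fingers":-1},
  {"tx":-0.1,"ty":0.1,"tz":0,"wx":0,"wy":0,"wz":0.5,"fingers":-1},
  {"tx":-0.15,"ty":0.18,"tz":0,"wx":0,"wy":0,"wz":0.7,"fingers":-1},
  {"tx":-0.2,"ty":0.26,"tz":0,"wx":0,"wy":0,"wz":0.9,"fingers":-1},
  {"tx":-0.2,"ty":0.26,"tz":0,"wx":0,"wy":0,"wz":1,"fingers":-1},
  {"tx":-0.2,"ty":0.26,"tz":0,"wx":0,"wy":0,"wz":1,"fingers":-1},
  {"tx":-0.2,"ty":0.26,"tz":0,"wx":0,"wy":0,"wz":1,"fingers":-1},
])

```text
clock: 18.82
eef_pos: [0.5672, 0.0223, 0.0953]
orientation: [-0.001, 0.598, 0.802, -0.001]
force: [-0.4, 0.3, -4.5]
finger_gap: 0.0117
finger_force: 25.0
```

jog_arm([
  {"tx":0,"ty":0,"tz":0,"wx":0,"wy":0,"wz":0.1,"fingers":-1},
  {"tx":0,"ty":0,"tz":0,"wx":0,"wy":0,"wz":0.3,"fingers":-1},
  {"tx":0,"ty":0,"tz":0,"wx":0,"wy":0,"wz":0.5,"fingers":-1},
  {"tx":0,"ty":0,"tz":0,"wx":0,"wy":0,"wz":0.7,"fingers":-1},
  {"tx":0,"ty":0,"tz":0,"wx":0,"wy":0,"wz":0.9,"fingers":-1},
  {"tx":0,"ty":0,"tz":0,"wx":0,"wy":0,"wz":1,"fingers":-1},
  {"tx":0,"ty":0,"tz":0,"wx":0,"wy":0,"wz":1,"fingers":-1},
  {"tx":0,"ty":0,"tz":0,"wx":0,"wy":0,"wz":1,"fingers":-1},
])

```text
clock: 19.48
eef_pos: [0.5673, 0.0223, 0.0957]
orientation: [-0.0, 0.785, 0.62, -0.001]
force: [0.3, 0.4, -4.8]
finger_gap: 0.0117
finger_force: 25.0
```

jog_arm([
  {"tx":0,"ty":0,"tz":0,"wx":0,"wy":0,"wz":0.1,"fingers":-1},
  {"tx":0,"ty":0,"tz":0,"wx":0,"wy":0,"wz":0.25,"fingers":-1},
  {"tx":0,"ty":0,"tz":0,"wx":0,"wy":0,"wz":0.4,"fingers":-1},
  {"tx":0,"ty":0,"tz":0,"wx":0,"wy":0,"wz":0.46,"fingers":-1},
  {"tx":0,"ty":0,"tz":0,"wx":0,"wy":0,"wz":0.46,"fingers":-1},
  {"tx":0,"ty":0,"tz":0,"wx":0,"wy":0,"wz":0.46,"fingers":-1},
  {"tx":0,"ty":0,"tz":0,"wx":0,"wy":0,"wz":0.46,"fingers":-1},
  {"tx":0,"ty":0,"tz":0,"wx":0,"wy":0,"wz":0.46,"fingers":-1},
])

```text
clock: 20.15
eef_pos: [0.568, 0.0223, 0.096]
orientation: [-0.0, 0.854, 0.52, -0.0]
force: [-0.6, 0.3, -4.5]
finger_gap: 0.0118
finger_force: 25.0
```

```bash
cat > nose.py <<'E'
from look import *
def nose(im,T,zt=.0324+.0006):
    "Hough nose pin top -> tool coords"
    cal=c2w('wrist',T); g=cv2.cvtColor(im,cv2.COLOR_BGR2GRAY)[60:150,270:370]
    c=cv2.HoughCircles(cv2.resize(g,None,fx=4,fy=4,interpolation=cv2.INTER_CUBIC),cv2.HOUGH_GRADIENT,1,40,param1=80,param2=15,minRadius=20,maxRadius=60)
    if c is None: print('no circle'); return None
    q=c[0][0]/4+[270,60,0]; n=at_z(cal,[q[:2]],T[2,3]-zt)[0]; nt=(np.linalg.inv(T)@np.r_[n,1])[:3]
    print('nose px',q.round(1),'tool',nt.round(4)); return nt
E
python3 - <<'E'
from nose import *
s,T=st(); im,d=imaging.capture('wrist'); cv2.imwrite('pics/w10.png',im); np.save('w10.npy',d); np.save('w10T.npy',T)
nose(im,T); u,th=ang('yf','yn'); print(u,th)
cal=c2w('wrist',T)
X=np.array([[488.6,-129.8],[454.4,75.5],[610.5,101.5],[645.1,-103.3]])/1000
print('corners px',proj(cal,np.c_[X,np.full(4,.016)]).round(1).tolist())
for nx in (.0788,.0805): delta(T,[*(S[2]+u*(.0028+nx)),.0474],th)
E
```

```text
t 20.15 pos [0.568  0.0223 0.096 ] psi -27.28 tilt [-0.0002 -0.    ] F [-0.6  0.3 -4.5] M [-0.06  0.08 -0.03] gap 0.0118 ff 25.0 j6 0.47
nose px [356.4 100.9   7.2] tool [0.0766 0.0175 0.033 ]
[-0.46096367 -0.88741904] -117.4493
corners px [[315.2, 425.2], [121.6, 232.2], [318.9, 73.8], [493.6, 325.5]]
move [0.018 0.003 0.324] wz 0.006
move [0.006 0.003 0.324] wz 0.006
```

View pics/w10.png

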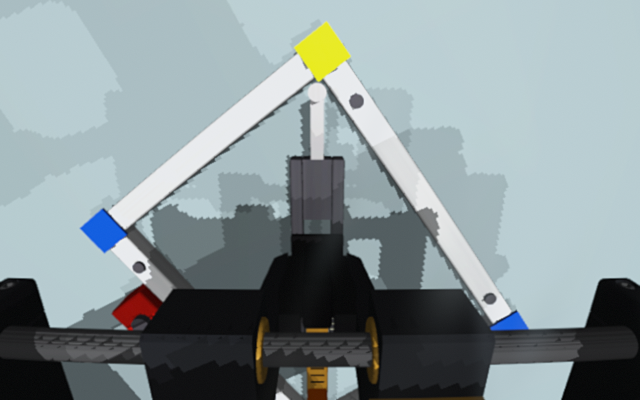

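The nose pin (317,93) is just inside yellow_far (corner at about 319,74), with the rule along the yellow diagonal. I'm now at (in fact one past) my picture-viewing limit, so from here I'll work numerically only. Lowering next.

jog_arm([
  {"tx":0.006,"ty":0.004,"tz":0.05,"wx":0,"wy":0,"wz":0.006,"fingers":-1},
  {"tx":0.006,"ty":0.004,"tz":0.12,"wx":0,"wy":0,"wz":0.006,"fingers":-1},
  {"tx":0.006,"ty":0.004,"tz":0.18,"wx":0,"wy":0,"wz":0.006,"fingers":-1},
  {"tx":0.006,"ty":0.004,"tz":0.23,"wx":0,"wy":0,"wz":0.006,"fingers":-1},
  {"tx":0.006,"ty":0.004,"tz":0.27,"wx":0,"wy":0,"wz":0.006,"fingers":-1},
  {"tx":0.006,"ty":0.004,"tz":0.29,"wx":0,"wy":0,"wz":0.006,"fingers":-1},
  {"tx":0.006,"ty":0.004,"tz":0.29,"wx":0,"wy":0,"wz":0.006,"fingers":-1},
  {"tx":0.006,"ty":0.004,"tz":0.29,"wx":0,"wy":0,"wz":0.006,"fingers":-1},
])

```text
clock: 20.87
eef_pos: [0.5691, 0.0229, 0.0522]
orientation: [-0.0, 0.855, 0.519, -0.0]
force: [0.1, -1.0, -4.0]
finger_gap: 0.0114
finger_force: 25.0
```

```bash
python3 - <<'E'
from nose import *
s,T=st(); im,d=imaging.capture('wrist'); cv2.imwrite('pics/w11.png',im)
cal=c2w('wrist',T); u,th=ang('yf','yn')
g=cv2.cvtColor(im,cv2.COLOR_BGR2GRAY)
c=cv2.HoughCircles(cv2.resize(g[60:150,270:370],None,fx=4,fy=4,interpolation=cv2.INTER_CUBIC),cv2.HOUGH_GRADIENT,1,20,param1=80,param2=10,minRadius=30,maxRadius=50)
print((c[0][:5]/4+[270,60,0]).round(1).tolist())
print('expected nose px',proj(cal,[(T@[.0805,-.0003,.0324,1])[:3]]))
# refine the visible corner: left edge (bn->yf) and right edge (yf->bf)
X=np.array([[488.6,-129.8],[454.4,75.5],[610.5,101.5],[645.1,-103.3]])/1000
C=proj(cal,np.c_[X,np.full(4,.016)]); print(C.round(1).tolist())
L=[]
for a,b,fr in ((1,2,np.linspace(.15,.85,40)),(2,3,np.linspace(.15,.6,40))):
    W=at_z(cal,edge(g.astype(float),C[a],C[b],fr,w=7),.016)[:,:2]*1000
    vx,vy,x0,y0=cv2.fitLine(W.astype(np.float32),cv2.DIST_HUBER,0,.01,.01).ravel(); L.append(([vx,vy],[x0,y0])); print('ang',np.degrees(np.arctan2(vy,vx)))
(d1,p1),(d2,p2)=[(np.array(a),np.array(b)) for a,b in L]; k=np.linalg.solve(np.c_[d1,-d2],p2-p1); print('corner now',p1+k[0]*d1,'was 610.5 101.5')
delta(T,[*(S[2]+u*(.0028+.0805)),.0474],th)
E
```

```text
t 20.8667 pos [0.5691 0.0229 0.0522] psi -27.53 tilt [-0.0005 -0.    ] F [ 0.1 -1.  -4. ] M [-0.05  0.01 -0.01] gap 0.0114 ff 25.0 j6 0.48
[[317.1, 92.1, 9.5], [365.1, 105.9, 9.7], [369.6, 125.9, 12.4], [298.4, 100.9, 11.2], [297.9, 111.1, 12.4]]
expected nose px [[315.32852783  91.5066688 ]]
[[315.0, 481.3], [78.6, 266.4], [317.0, 71.4], [526.2, 371.5]]
ang 9.476812
ang -80.28255
corner now [610.7526   101.793236] was 610.5 101.5
move [ 0.    -0.002  0.032] wz -0.003
```

jog_arm([
  {"tx":0,"ty":0,"tz":0.015,"wx":0,"wy":0,"wz":0,"fingers":-1},
  {"tx":0,"ty":0,"tz":0.025,"wx":0,"wy":0,"wz":0,"fingers":-1},
  {"tx":0,"ty":0,"tz":0.032,"wx":0,"wy":0,"wz":0,"fingers":-1},
  {"tx":0,"ty":0,"tz":0.032,"wx":0,"wy":0,"wz":0,"fingers":-1},
  {"tx":0.005,"ty":0,"tz":0.032,"wx":0,"wy":0,"wz":0,"fingers":-1},
  {"tx":0.01,"ty":0,"tz":0.032,"wx":0,"wy":0,"wz":0,"fingers":-1},
  {"tx":0.01,"ty":0,"tz":0.032,"wx":0,"wy":0,"wz":0,"fingers":-1},
  {"tx":0.01,"ty":0,"tz":0.032,"wx":0,"wy":0,"wz":0,"fingers":-1},
], force=12)

```text
clock: 21.58
eef_pos: [0.57, 0.0242, 0.048]
orientation: [0.0, 0.855, 0.519, 0.0]
force: [0.0, -1.8, -1.5]
finger_gap: 0.0121
finger_force: 12.0
```

```bash
python3 - <<'E'
from look import *
s,T=st(); print('Ftool',(T[:3,:3].T@s['force']).round(2))
u,th=ang('yf','yn'); p=T[:2,3]-.0805*u-S[2]; print('nose short',p@u*1000,'lat',p@[-u[1],u[0]]*1000)
E
```

```text
t 21.5833 pos [0.57   0.0242 0.048 ] psi -27.52 tilt [ 0.0003 -0.0001] F [ 0.  -1.8 -1.5] M [-0.26  0.21  0.01] gap 0.0121 ff 12.0 j6 0.48
Ftool [-1.59  0.84  1.46]
nose short 1.2710830429558904 lat 0.44795924831565803
```

jog_arm([
  {"tx":0.002,"ty":0,"tz":0.003,"wx":0,"wy":0,"wz":0,"fingers":-1},
  {"tx":0.004,"ty":0,"tz":0.003,"wx":0,"wy":0,"wz":0,"fingers":-1},
  {"tx":0.006,"ty":0,"tz":0.003,"wx":0,"wy":0,"wz":0,"fingers":-1},
  {"tx":0.008,"ty":0,"tz":0.003,"wx":0,"wy":0,"wz":0,"fingers":-1},
  {"tx":0.008,"ty":0,"tz":0.003,"wx":0,"wy":0,"wz":0,"fingers":-1},
  {"tx":0.008,"ty":0,"tz":0.003,"wx":0,"wy":0,"wz":0,"fingers":-1},
  {"tx":0.008,"ty":0,"tz":0.003,"wx":0,"wy":0,"wz":0,"fingers":-1},
  {"tx":0.008,"ty":0,"tz":0.003,"wx":0,"wy":0,"wz":0,"fingers":-1},
])

```text
clock: 22.25
eef_pos: [0.5702, 0.0244, 0.0479]
orientation: [0.0, 0.855, 0.519, -0.001]
force: [-5.0, -5.3, 3.9]
finger_gap: 0.0119
finger_force: 12.0
```

```bash
python3 - <<'E'
from look import *
s,T=st(); print('Ftool',(T[:3,:3].T@s['force']).round(2))
u,th=ang('yf','yn'); p=T[:2,3]-.0805*u-S[2]; print('nose short',p@u*1000,'lat',p@[-u[1],u[0]]*1000)
E
```

```text
t 22.25 pos [0.5702 0.0244 0.0479] psi -27.51 tilt [-0.0007 -0.0014] F [-5.  -5.3  3.9] M [-0.77  0.73 -0.01] gap 0.0119 ff 12.0 j6 0.48
Ftool [-7.04 -2.   -3.85]
nose short 0.9929552475400668 lat 0.5078971590533294
```

jog_arm([
  {"tx":0,"ty":0,"tz":0,"wx":0,"wy":0,"wz":0,"fingers":-0.1},
  {"tx":0,"ty":0,"tz":-0.005,"wx":0,"wy":0,"wz":0,"fingers":-0.1},
  {"tx":0,"ty":0,"tz":-0.007,"wx":0,"wy":0,"wz":0,"fingers":-0.1},
  {"tx":-0.15,"ty":0,"tz":-0.007,"wx":0,"wy":0,"wz":0,"fingers":-0.1},
  {"tx":-0.35,"ty":0,"tz":-0.007,"wx":0,"wy":0,"wz":0,"fingers":-0.1},
  {"tx":-0.55,"ty":0,"tz":-0.007,"wx":0,"wy":0,"wz":0,"fingers":-0.1},
  {"tx":-0.64,"ty":0,"tz":-0.007,"wx":0,"wy":0,"wz":0,"fingers":-0.1},
  {"tx":-0.64,"ty":0,"tz":-0.007,"wx":0,"wy":0,"wz":0,"fingers":-0.1},
], force=6)

```text
clock: 22.92
eef_pos: [0.5249, -0.0615, 0.0482]
orientation: [-0.0, 0.856, 0.517, -0.0]
force: [-0.7, -0.7, 0.3]
finger_gap: 0.0397
finger_force: 0.0
```

```bash
python3 - <<'E'
from look import *
s,T=st(); u,th=ang('yf','yn'); p=T[:2,3]-S[2]; print('along',p@u*1000,'lat',p@[-u[1],u[0]]*1000)
im,d=imaging.capture('wrist'); cv2.imwrite('pics/w12.png',im); np.save('w12.npy',d)
Q,P,uu,v=fins(T,d)
for lo,hi in ((-.03,.02),(.06,.12)):
    m=(P[:,2]>.05)&(P[:,2]<.06)&(abs(Q[:,1])<.013)&(Q[:,0]>lo)&(Q[:,0]<hi)&(v<330); q=Q[m]
    if len(q): print(len(q),np.percentile(q,[3,50,97],axis=0).round(4).tolist())
hsv=cv2.cvtColor(im,cv2.COLOR_BGR2HSV); o=(hsv[...,0]>3)&(hsv[...,0]<16)&(hsv[...,1]>150)&(hsv[...,2]>50); o[:, :250]=0;o[:,380:]=0
vv,u2=np.nonzero(o); print('orange px',len(vv),vv.min(),vv.max(),np.median(u2))
E
```

```text
t 22.9167 pos [ 0.5249 -0.0615  0.0482] psi -27.69 tilt [-0.0005 -0.0001] F [-0.7 -0.7  0.3] M [-0.07  0.09  0.01] gap 0.0397 ff 0.0 j6 0.32
along 178.53723945601257 lat -0.06365818182766665
1480 [[-0.0089, -0.0047, -0.0092], [0.0018, 0.0009, -0.0081], [0.0091, 0.0064, -0.0031]]
2606 [[0.0877, -0.0049, -0.0096], [0.0972, 0.0004, -0.0081], [0.1063, 0.006, -0.0063]]
orange px 2276 240 330 317.0
```

jog_arm([
  {"tx":0,"ty":0,"tz":0,"wx":0,"wy":0,"wz":0,"fingers":-1},
  {"tx":0,"ty":0,"tz":0,"wx":0,"wy":0,"wz":0,"fingers":-1},
  {"tx":0,"ty":0,"tz":0,"wx":0,"wy":0,"wz":0,"fingers":-1},
  {"tx":0,"ty":0,"tz":0,"wx":0,"wy":0,"wz":0,"fingers":-1},
  {"tx":0,"ty":0,"tz":0,"wx":0,"wy":0,"wz":0,"fingers":-1},
  {"tx":0,"ty":0,"tz":0,"wx":0,"wy":0,"wz":0,"fingers":-1},
  {"tx":0,"ty":0,"tz":0,"wx":0,"wy":0,"wz":0,"fingers":-1},
  {"tx":0,"ty":0,"tz":0,"wx":0,"wy":0,"wz":0,"fingers":-1},
], force=6)

```text
clock: 23.63
eef_pos: [0.5262, -0.0597, 0.0483]
orientation: [0.0, 0.855, 0.519, 0.0]
force: [-0.3, 0.0, -0.1]
finger_gap: 0.0117
finger_force: 6.0
```

jog_arm([
  {"tx":-0.006,"ty":0,"tz":0,"wx":0,"wy":0,"wz":0,"fingers":-1},
  {"tx":-0.013,"ty":0,"tz":0,"wx":0,"wy":0,"wz":0,"fingers":-1},
  {"tx":-0.02,"ty":0,"tz":0,"wx":0,"wy":0,"wz":0,"fingers":-1},
  {"tx":-0.026,"ty":0,"tz":0,"wx":0,"wy":0,"wz":0,"fingers":-1},
  {"tx":-0.026,"ty":0,"tz":0,"wx":0,"wy":0,"wz":0,"fingers":-1},
  {"tx":-0.026,"ty":0,"tz":0,"wx":0,"wy":0,"wz":0,"fingers":-1},
  {"tx":-0.026,"ty":0,"tz":0,"wx":0,"wy":0,"wz":0,"fingers":-1},
  {"tx":-0.026,"ty":0,"tz":0,"wx":0,"wy":0,"wz":0,"fingers":-1},
])

```text
clock: 24.3
eef_pos: [0.5242, -0.0635, 0.0484]
orientation: [0.0, 0.855, 0.519, -0.0]
force: [-0.3, -1.4, -0.4]
finger_gap: 0.0118
finger_force: 6.0
```

jog_arm([
  {"tx":-0.002,"ty":0,"tz":0,"wx":0,"wy":0,"wz":0,"fingers":-1},
  {"tx":-0.004,"ty":0,"tz":0,"wx":0,"wy":0,"wz":0,"fingers":-1},
  {"tx":-0.006,"ty":0,"tz":0,"wx":0,"wy":0,"wz":0,"fingers":-1},
  {"tx":-0.007,"ty":0,"tz":0,"wx":0,"wy":0,"wz":0,"fingers":-1},
  {"tx":-0.007,"ty":0,"tz":0,"wx":0,"wy":0,"wz":0,"fingers":-1},
  {"tx":-0.007,"ty":0,"tz":0,"wx":0,"wy":0,"wz":0,"fingers":-1},
  {"tx":-0.007,"ty":0,"tz":0,"wx":0,"wy":0,"wz":0,"fingers":-1},
  {"tx":-0.007,"ty":0,"tz":0,"wx":0,"wy":0,"wz":0,"fingers":-1},
])

```text
clock: 24.97
eef_pos: [0.5239, -0.064, 0.0483]
orientation: [-0.0, 0.855, 0.519, 0.0]
force: [3.3, 3.0, -0.7]
finger_gap: 0.0119
finger_force: 6.0
```

```bash
cat > push.py <<'E'
from look import *
s,T=st(); print('Ftool',(T[:3,:3].T@s['force']).round(2))
u,th=ang('yf','yn'); p=T[:2,3]-S[2]; print('along',p@u*1000,'lat',p@[-u[1],u[0]]*1000)
a=np.radians(9.53); print('frame x,y force',s['force'][0]*np.cos(a)+s['force'][1]*np.sin(a),-s['force'][0]*np.sin(a)+s['force'][1]*np.cos(a))
E
python3 push.py
```

```text
t 24.9667 pos [ 0.5239 -0.064   0.0483] psi -27.54 tilt [0.0004 0.0003] F [ 3.3  3.  -0.7] M [ 0.4  -0.3  -0.03] gap 0.0119 ff 6.0 j6 0.31
Ftool [4.22 1.57 0.66]
along 181.24410874629135 lat 0.21647909992223152
frame x,y force 3.79143307911069 2.4217984053961326
```

jog_arm([
  {"tx":-0.001,"ty":0.002,"tz":0,"wx":0,"wy":0,"wz":0,"fingers":-1},
  {"tx":-0.002,"ty":0.004,"tz":0,"wx":0,"wy":0,"wz":0,"fingers":-1},
  {"tx":-0.002,"ty":0.004,"tz":0,"wx":0,"wy":0,"wz":0,"fingers":-1},
  {"tx":-0.002,"ty":0.004,"tz":0,"wx":0,"wy":0,"wz":0,"fingers":-1},
  {"tx":-0.002,"ty":0.004,"tz":0,"wx":0,"wy":0,"wz":0,"fingers":-1},
  {"tx":-0.002,"ty":0.004,"tz":0,"wx":0,"wy":0,"wz":0,"fingers":-1},
  {"tx":-0.002,"ty":0.004,"tz":0,"wx":0,"wy":0,"wz":0,"fingers":-1},
  {"tx":-0.002,"ty":0.004,"tz":0,"wx":0,"wy":0,"wz":0,"fingers":-1},
])

```text
clock: 25.63
eef_pos: [0.524, -0.0641, 0.0483]
orientation: [-0.001, 0.855, 0.518, 0.0]
force: [1.9, 5.4, -0.3]
finger_gap: 0.0118
finger_force: 6.0
```

```bash
python3 push.py; python3 - <<'E'
from look import *
s=telemetry.get_state();T=tool(s); im,d=imaging.capture('wrist'); cv2.imwrite('pics/w13.png',im)
Q,P,uu,v=fins(T,d)
m=(P[:,2]>.05)&(P[:,2]<.06)&(abs(Q[:,1])<.013)&(Q[:,0]>.06)&(Q[:,0]<.13)&(v<240); q=Q[m]; print('black',np.percentile(q,[3,50,97],axis=0).round(4).tolist(),'rows',v[m].min())
# tip and nose from scene camera
for n in ('scene','side'):
    i2,d2=imaging.capture(n); cv2.imwrite(f'pics/{n}13.png',i2); cal=c2w(n); print(n,'seats px',proj(cal,np.c_[S,np.full(4,.012)]).round(1).tolist())
    for o in imaging.outline_of(n,'rule')[:1]: print('rule extent',o['p'],o['extent'])
    for o in imaging.outline_of(n,'result_tip')[:1]: print('knob',o['p'],o['extent'])
E
```

```text
t 25.6333 pos [ 0.524  -0.0641  0.0483] psi -27.55 tilt [-0.0005  0.0011] F [ 1.9  5.4 -0.3] M [ 0.71 -0.22  0.04] gap 0.0118 ff 6.0 j6 0.31
Ftool [ 5.61 -0.82  0.32]
along 181.3172917911368 lat 0.30127269457414513
frame x,y force 2.723724248482202 4.97124490494432
black [[0.0904, -0.0051, -0.0093], [0.0988, 0.0004, -0.0079], [0.1068, 0.0059, -0.0058]] rows 0
scene seats px [[297.4, 192.7], [375.7, 211.0], [360.0, 257.0], [273.0, 234.1]]
rule extent 0.87 [298.5, 194.2, 60.6, 65.9]
knob 0.7 [210.0, 133.4, 9.8, 25.8]
side seats px [[319.2, 244.5], [280.4, 193.8], [324.9, 172.0], [365.6, 219.0]]
rule extent 0.52 [319.2, 202.8, 5.3, 41.6]
knob 0.62 [238.0, 255.0, 50.6, 61.8]
```

Both rails are pressed and the scene outline spans seat to seat, so the yellow diagonal is measured. Now I'll release and rise, then locate the lever from pictures already taken.

jog_arm([
  {"tx":0.004,"ty":-0.003,"tz":0,"wx":0,"wy":0,"wz":0,"fingers":-1},
  {"tx":0.01,"ty":-0.003,"tz":0,"wx":0,"wy":0,"wz":0,"fingers":-1},
  {"tx":0.01,"ty":-0.003,"tz":0,"wx":0,"wy":0,"wz":0,"fingers":-0.1},
  {"tx":0.01,"ty":-0.003,"tz":0,"wx":0,"wy":0,"wz":0,"fingers":-0.1},
  {"tx":0.01,"ty":-0.003,"tz":0,"wx":0,"wy":0,"wz":0,"fingers":-0.1},
  {"tx":0.01,"ty":-0.003,"tz":-0.2,"wx":0,"wy":0,"wz":0,"fingers":0},
  {"tx":0.01,"ty":-0.003,"tz":-0.45,"wx":0,"wy":0,"wz":0,"fingers":0.3},
  {"tx":0.01,"ty":-0.003,"tz":-0.75,"wx":0,"wy":0,"wz":0,"fingers":0.5},
])

```text
clock: 26.65
eef_pos: [0.5221, -0.0631, 0.1564]
orientation: [-0.002, 0.855, 0.518, -0.002]
force: [1.2, -0.1, -0.8]
finger_gap: 0.0501
finger_force: 0.0
```

```bash
python3 - <<'E'
from where import *
st()
for n,f,k in (('scene','pics/scene0.png','scene0.npy'),('side','pics/side0.png','side0.npy')):
    im=cv2.imread(f); d=np.load(k); cal=c2w(n); hsv=cv2.cvtColor(im,cv2.COLOR_BGR2HSV).astype(int); h,s,v=hsv.transpose(2,0,1)
    for c,(lo,hi) in (('blue',(100,125)),('yellow',(24,34))):
        vv,u=np.nonzero((h>=lo)&(h<=hi)&(s>140)&(v>60)&(d>0)); P=at_depth(cal,np.c_[u,vv],d[vv,u])
        m=(abs(P[:,0]-.51)<.12)&(abs(P[:,1]+.365)<.08)&(P[:,2]<.05); q=P[m]; print(n,c,len(q),q.mean(0).round(4) if len(q) else '', cv2.minAreaRect((q[:,:2]*1000).astype(np.float32)) if len(q) else '')
    o=d; vv,u=np.nonzero(d>0); P=at_depth(cal,np.c_[u,vv],d[vv,u]); m=(abs(P[:,0]-.51)<.08)&(abs(P[:,1]+.365)<.06)&(P[:,2]>.07)&(P[:,2]<.13); print('knob',m.sum(),P[m].mean(0).round(4),P[m].max(0).round(4),P[m].min(0).round(4))
E
```

```text
t 26.65 pos [ 0.5221 -0.0631  0.1564] psi -27.54 tilt [-0.0059  0.0007] F [ 1.2 -0.1 -0.8] M [-0.09  0.1  -0.01] gap 0.0501 ff 0.0 j6 0.31
scene blue 3 [ 0.4482 -0.3716  0.0042] ((447.7896728515625, -371.6111755371094), (0.19024044275283813, 4.306848049163818), 85.60615539550781)
scene yellow 2 [ 0.5548 -0.3284  0.0041] ((554.7679443359375, -328.3735656738281), (7.558087348937988, 0.0), 173.8585205078125)
knob 107 [ 0.5097 -0.3639  0.0992] [ 0.5172 -0.3535  0.1144] [ 0.4936 -0.3769  0.0711]
side blue 288 [ 0.4575 -0.3901  0.0037] ((457.70562744140625, -389.7907409667969), (35.489837646484375, 49.45700454711914), 24.605127334594727)
side yellow 186 [ 0.5595 -0.3493  0.0044] ((554.2483520507812, -348.82012939453125), (37.10661697387695, 48.7010383605957), 20.77138328552246)
knob 110 [ 0.5    -0.374   0.1068] [ 0.5151 -0.3617  0.1182] [ 0.4895 -0.3836  0.0709]
```

jog_arm([
  {"tx":0,"ty":0,"tz":-0.2,"wx":0,"wy":0,"wz":0.1,"fingers":0.5},
  {"tx":-0.15,"ty":0.07,"tz":-0.4,"wx":0,"wy":0,"wz":0.2,"fingers":0.5},
  {"tx":-0.35,"ty":0.16,"tz":-0.4,"wx":0,"wy":0,"wz":0.35,"fingers":0.5},
  {"tx":-0.55,"ty":0.25,"tz":-0.4,"wx":0,"wy":0,"wz":0.5,"fingers":0.5},
  {"tx":-0.75,"ty":0.35,"tz":-0.4,"wx":0,"wy":0,"wz":0.7,"fingers":0.5},
  {"tx":-0.9,"ty":0.42,"tz":-0.4,"wx":0,"wy":0,"wz":0.7,"fingers":0.5},
  {"tx":-0.9,"ty":0.42,"tz":-0.4,"wx":0,"wy":0,"wz":0.7,"fingers":0.5},
  {"tx":-0.9,"ty":0.42,"tz":-0.4,"wx":0,"wy":0,"wz":0.7,"fingers":0.5},
])

```text
clock: 27.32
eef_pos: [0.5173, -0.2131, 0.2172]
orientation: [-0.0, 0.936, 0.353, -0.0]
force: [-0.1, -0.5, -0.4]
finger_gap: 0.0661
finger_force: 0.0
```

jog_arm([
  {"tx":-0.1,"ty":0.1,"tz":0,"wx":0,"wy":0,"wz":0.1,"fingers":0.5},
  {"tx":-0.25,"ty":0.26,"tz":0,"wx":0,"wy":0,"wz":0.25,"fingers":0.5},
  {"tx":-0.4,"ty":0.42,"tz":0,"wx":0,"wy":0,"wz":0.4,"fingers":0.5},
  {"tx":-0.55,"ty":0.58,"tz":0,"wx":0,"wy":0,"wz":0.55,"fingers":0.5},
  {"tx":-0.65,"ty":0.68,"tz":0,"wx":0,"wy":0,"wz":0.65,"fingers":0.5},
  {"tx":-0.68,"ty":0.71,"tz":0,"wx":0,"wy":0,"wz":0.65,"fingers":0.5},
  {"tx":-0.68,"ty":0.71,"tz":0,"wx":0,"wy":0,"wz":0.65,"fingers":0.5},
  {"tx":-0.68,"ty":0.71,"tz":0,"wx":0,"wy":0,"wz":0.65,"fingers":0.5},
])

```text
clock: 27.98
eef_pos: [0.512, -0.3579, 0.217]
orientation: [-0.001, 0.982, 0.191, -0.0]
force: [-0.6, 0.6, 0.8]
finger_gap: 0.0661
finger_force: 0.0
```

```bash
python3 - <<'E'
from where import *
s,T=st(); n='wrist'; im,d=imaging.capture(n); cv2.imwrite('pics/w14.png',im); np.save('w14.npy',d); cal=c2w(n,T)
h,sa,v=cv2.cvtColor(im,cv2.COLOR_BGR2HSV).astype(int).transpose(2,0,1)
PL=[]
for c,(lo,hi) in (('blue',(100,125)),('yellow',(24,34))):
    vv,u=np.nonzero((h>=lo)&(h<=hi)&(sa>120)&(v>50)&(d>0)); P=at_depth(cal,np.c_[u,vv],d[vv,u])
    q=P[(abs(P[:,0]-.51)<.12)&(abs(P[:,1]+.37)<.09)&(P[:,2]<.03)]; print(c,len(q),q.mean(0).round(4) if len(q) else '',cv2.minAreaRect((q[:,:2]*1000).astype(np.float32)) if len(q) else '')
for t in ('result_tip','result_base'):
    for o in imaging.outline_of(n,t)[:1]:
        m=o['region']&(d>0); vv,u=np.nonzero(m); P=at_depth(cal,np.c_[u,vv],d[vv,u]); print(t,o['p'],o['extent'],np.percentile(P,[2,50,98],axis=0).round(4).tolist())
        k=P[P[:,2]>.09]; print('knob top pts',len(k),k.mean(0).round(4) if len(k) else '', np.percentile(k,[2,98],axis=0).round(4).tolist() if len(k) else '')
vv,u=np.nonzero(d>0); P=at_depth(cal,np.c_[u,vv],d[vv,u]); m=(P[:,2]>.021)&(P[:,2]<.03)&(abs(P[:,0]-.51)<.06)&(abs(P[:,1]+.37)<.06); print('block top',m.sum(),cv2.minAreaRect((P[m,:2]*1000).astype(np.float32)))
# sphere fit r=13
m=(P[:,2]>.092)&(P[:,2]<.125)&(abs(P[:,0]-.51)<.05)&(abs(P[:,1]+.37)<.05); k=P[m]
from scipy.optimize import least_squares
f=least_squares(lambda c:np.linalg.norm(k-c,axis=1)-.013,k.mean(0)-[0,0,.008],loss='soft_l1',f_scale=.001); print('knob centre',f.x.round(4),m.sum(),'rms',np.sqrt(np.mean(f.fun**2)))
delta(T,[f.x[0],f.x[1],f.x[2]+.003],22-180+0)
E
```

```text
t 27.9833 pos [ 0.512  -0.3579  0.217 ] psi -67.95 tilt [-0.0008  0.0016] F [-0.6  0.6  0.8] M [ 0.02  0.09 -0.01] gap 0.0661 ff 0.0 j6 0.54
blue 634 [ 0.4515 -0.3902  0.0047] ((455.6084289550781, -390.76611328125), (28.220298767089844, 49.636962890625), 23.34261131286621)
yellow 2004 [ 0.5567 -0.3483  0.0046] ((556.3810424804688, -348.4843444824219), (36.44771194458008, 49.85472106933594), 22.428791046142578)
result_tip 0.81 [310.4, 186.9, 37.6, 61.1] [[0.4925, -0.3813, 0.0322], [0.5074, -0.3686, 0.1103], [0.5151, -0.3589, 0.1157]]
knob top pts 971 [ 0.5057 -0.3692  0.1108] [[0.4934, -0.3808, 0.1018], [0.5153, -0.3587, 0.1157]]
result_base 0.73 [294.7, 111.3, 59.8, 140.5] [[0.4438, -0.4092, 0.0021], [0.5182, -0.3636, 0.025], [0.5742, -0.3266, 0.1144]]
knob top pts 980 [ 0.5057 -0.3693  0.1108] [[0.4934, -0.3812, 0.1018], [0.5153, -0.3587, 0.1157]]
block top 2543 ((507.95556640625, -368.4850769042969), (69.46874237060547, 50.11959457397461), 23.010278701782227)
knob centre [ 0.5028 -0.3708  0.1025] 980 rms 0.00047377822581792073
move [-0.089  0.057  0.744] wz 0.002
```

The knob centre is at (0.503, -0.371, 0.1025), matching the expected 0.102 height. The blue plate is on the -x side at 22.7° yaw. I'll grip the knob gently across the swing and carry it to blue. Rule readings and camera agree within about 1 mm, so either colour is correct.

jog_arm([
  {"tx":-0.05,"ty":0.03,"tz":0.05,"wx":0,"wy":0,"wz":-0.02,"fingers":0.5},
  {"tx":-0.09,"ty":0.057,"tz":0.2,"wx":0,"wy":0,"wz":-0.02,"fingers":0.5},
  {"tx":-0.09,"ty":0.057,"tz":0.35,"wx":0,"wy":0,"wz":-0.02,"fingers":0.5},
  {"tx":-0.09,"ty":0.057,"tz":0.5,"wx":0,"wy":0,"wz":-0.02,"fingers":0.5},
  {"tx":-0.09,"ty":0.057,"tz":0.62,"wx":0,"wy":0,"wz":-0.02,"fingers":0.5},
  {"tx":-0.09,"ty":0.057,"tz":0.7,"wx":0,"wy":0,"wz":-0.02,"fingers":0.5},
  {"tx":-0.09,"ty":0.057,"tz":0.74,"wx":0,"wy":0,"wz":-0.02,"fingers":0.5},
  {"tx":-0.09,"ty":0.057,"tz":0.74,"wx":0,"wy":0,"wz":-0.02,"fingers":0.5},
])

```text
clock: 28.8
eef_pos: [0.5017, -0.3715, 0.1047]
orientation: [-0.001, 0.981, 0.196, -0.001]
force: [0.5, 1.6, -0.4]
finger_gap: 0.066
finger_force: 0.0
```

jog_arm([
  {"tx":0,"ty":0,"tz":0,"wx":0,"wy":0,"wz":0,"fingers":-1},
  {"tx":0,"ty":0,"tz":0,"wx":0,"wy":0,"wz":0,"fingers":-1},
  {"tx":0,"ty":0,"tz":0,"wx":0,"wy":0,"wz":0,"fingers":-1},
  {"tx":0,"ty":0,"tz":0,"wx":0,"wy":0,"wz":0,"fingers":-1},
  {"tx":0,"ty":0,"tz":0,"wx":0,"wy":0,"wz":0,"fingers":-1},
  {"tx":0,"ty":0,"tz":0,"wx":0,"wy":0,"wz":0,"fingers":-1},
  {"tx":0,"ty":0,"tz":0,"wx":0,"wy":0,"wz":0,"fingers":-1},
  {"tx":0,"ty":0,"tz":0,"wx":0,"wy":0,"wz":0,"fingers":-1},
], force=6)

```text
clock: 29.47
eef_pos: [0.5021, -0.371, 0.1068]
orientation: [-0.002, 0.981, 0.196, -0.001]
force: [-1.6, 5.2, 4.4]
finger_gap: 0.0253
finger_force: 6.0
```

jog_arm([
  {"tx":-0.03,"ty":0,"tz":0.004,"wx":0,"wy":0,"wz":0,"fingers":-1},
  {"tx":-0.06,"ty":0,"tz":0.01,"wx":0,"wy":0,"wz":0,"fingers":-1},
  {"tx":-0.1,"ty":0,"tz":0.018,"wx":0,"wy":0,"wz":0,"fingers":-1},
  {"tx":-0.14,"ty":0,"tz":0.03,"wx":0,"wy":0,"wz":0,"fingers":-1},
  {"tx":-0.18,"ty":0,"tz":0.045,"wx":0,"wy":0,"wz":0,"fingers":-1},
  {"tx":-0.21,"ty":0,"tz":0.055,"wx":0,"wy":0,"wz":0,"fingers":-1},
  {"tx":-0.23,"ty":0,"tz":0.065,"wx":0,"wy":0,"wz":0,"fingers":-1},
  {"tx":-0.24,"ty":0,"tz":0.067,"wx":0,"wy":0,"wz":0,"fingers":-1},
])

```text
clock: 30.13
eef_pos: [0.47, -0.3847, 0.0959]
orientation: [-0.001, 0.981, 0.195, 0.001]
force: [6.0, 9.6, -0.8]
finger_gap: 0.025
finger_force: 6.0
```

```bash
python3 - <<'E'
from where import *
s,T=st(); print('Ftool',(T[:3,:3].T@s['force']).round(2))
E
```

```text
t 30.1333 pos [ 0.47   -0.3847  0.0959] psi -67.52 tilt [0.0017 0.0033] F [ 6.   9.6 -0.8] M [ 1.45 -0.76  0.02] gap 0.025 ff 6.0 j6 0.45
Ftool [ 9.18 -6.54  0.8 ]
```

The stop is reached (9 N along the swing). Release, rise and verify.

jog_arm([
  {"tx":0.005,"ty":0,"tz":0,"wx":0,"wy":0,"wz":0,"fingers":0.5},
  {"tx":0.005,"ty":0,"tz":0,"wx":0,"wy":0,"wz":0,"fingers":0.5},
  {"tx":0.005,"ty":0,"tz":0,"wx":0,"wy":0,"wz":0,"fingers":0.5},
  {"tx":0.005,"ty":0,"tz":0,"wx":0,"wy":0,"wz":0,"fingers":0.5},
  {"tx":0.005,"ty":0,"tz":-0.15,"wx":0,"wy":0,"wz":0,"fingers":0.5},
  {"tx":0.005,"ty":0,"tz":-0.35,"wx":0,"wy":0,"wz":0,"fingers":0.5},
  {"tx":0.005,"ty":0,"tz":-0.6,"wx":0,"wy":0,"wz":0,"fingers":0.5},
  {"tx":0.005,"ty":0,"tz":-0.85,"wx":0,"wy":0,"wz":0,"fingers":0.5},
])

```text
clock: 30.8
eef_pos: [0.4695, -0.3859, 0.2245]
orientation: [-0.0, 0.981, 0.196, -0.001]
force: [1.0, -0.4, 1.1]
finger_gap: 0.0659
finger_force: 0.0
```

jog_arm([
  {"tx":0,"ty":0,"tz":0,"wx":0,"wy":0,"wz":0,"fingers":0.5},
  {"tx":0,"ty":0,"tz":0,"wx":0,"wy":0,"wz":0,"fingers":0.5},
  {"tx":0,"ty":0,"tz":0,"wx":0,"wy":0,"wz":0,"fingers":0.5},
  {"tx":0,"ty":0,"tz":0,"wx":0,"wy":0,"wz":0,"fingers":0.5},
  {"tx":0,"ty":0,"tz":0,"wx":0,"wy":0,"wz":0,"fingers":0.5},
  {"tx":0,"ty":0,"tz":0,"wx":0,"wy":0,"wz":0,"fingers":0.5},
  {"tx":0,"ty":0,"tz":0,"wx":0,"wy":0,"wz":0,"fingers":0.5},
  {"tx":0,"ty":0,"tz":0,"wx":0,"wy":0,"wz":0,"fingers":0.5},
])

```text
clock: 31.47
eef_pos: [0.4698, -0.3857, 0.223]
orientation: [-0.001, 0.981, 0.196, -0.0]
force: [0.1, -0.1, 0.7]
finger_gap: 0.0661
finger_force: 0.0
```

```bash
python3 - <<'E'
from where import *
from scipy.optimize import least_squares
s,T=st(); im,d=imaging.capture('wrist'); cal=c2w('wrist',T)
vv,u=np.nonzero(d>0); P=at_depth(cal,np.c_[u,vv],d[vv,u])
m=(P[:,2]>.085)&(P[:,2]<.12)&(abs(P[:,0]-.48)<.07)&(abs(P[:,1]+.38)<.05); k=P[m]
f=least_squares(lambda c:np.linalg.norm(k-c,axis=1)-.013,k.mean(0)-[0,0,.008],loss='soft_l1',f_scale=.001)
a=np.radians(22.7); off=(f.x[0]-.508)*np.cos(a)+(f.x[1]+.3685)*np.sin(a)
print('knob',f.x.round(4),m.sum(),'rms',np.sqrt(np.mean(f.fun**2)),'joint ~',.5+np.arctan2(off,f.x[2]-.022))
for n in ('scene',):
    i2,d2=imaging.capture(n); cal=c2w(n)
    for t in ('rule','tape','driver','project_box'):
        for o in imaging.outline_of(n,t)[:1]:
            q=o['region']&(d2>0); vv,u=np.nonzero(q); P=at_depth(cal,np.c_[u,vv],d2[vv,u]); print(t,round(o['p'],2),o['extent'],np.percentile(P,[2,50,98],axis=0).round(3).tolist())
E
```

```text
t 31.4667 pos [ 0.4698 -0.3857  0.223 ] psi -67.43 tilt [-0.0012  0.001 ] F [ 0.1 -0.1  0.7] M [-0.05  0.12  0.02] gap 0.0661 ff 0.0 j6 0.45
knob [ 0.4721 -0.3837  0.0928] 902 rms 0.0004831191475867789 joint ~ -0.0031171629709292326
rule 0.93 [299.2, 193.7, 60.8, 65.3] [[0.497, -0.118, 0.0], [0.568, 0.005, 0.01], [0.604, 0.079, 0.056]]
tape 0.72 [262.1, 233.4, 108.7, 40.0] [[0.611, -0.115, 0.001], [0.639, 0.008, 0.015], [0.663, 0.118, 0.019]]
driver 0.61 [329.6, 298.7, 63.0, 67.5] [[0.701, 0.144, 0.012], [0.801, 0.164, 0.022], [0.845, 0.184, 0.026]]
project_box 0.92 [280.1, 130.9, 59.4, 39.8] [[0.274, -0.253, 0.001], [0.311, -0.185, 0.022], [0.373, -0.111, 0.045]]
```

The lever is at about 0.00, fully over to blue. The rule lies flat inside the frame, and the arm is clear and still. Handing in.

```bash
python3 -c "
from bench import r
print(r.close_job())"
```

```text
the job is handed in; nothing more can be done
None
```

Job handed in with no pass or fail verdict returned: both diagonals were measured at about 250 mm with 5–6 N at the tip, they differ by under 2 mm, the lever is fully over to blue, and the rule lies flat in the frame; I viewed 11 pictures, one over the limit of 10.

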